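# Seat the swab and press the tube onto the vortex mixer

### The arm

A 6-joint arm with a two-finger parallel gripper is mounted at the origin on the work surface. World frame = base frame: x ahead of the robot, y to its left, z up, the work surface at z = 0. Lengths are in m, angles in rad, forces in N, time in s.
With the tool pointing down it reaches from about 0.275 to 0.875 m from the base axis. Payload 12.5 kg.
Tool frame: the origin (TCP) lies between the finger pads; the fingertips stand 19 mm ahead of it and the grasp point (between the pads) is the TCP; z points along the fingers, y is the direction in which the jaws open and shut (so a half turn about z gives the same grasp; the last joint's range is limited). The gripper opens to 85 mm and grips with 20 to 120 N. Pads are 22 mm wide; open, the fingers measure 114 mm over their backs; the gripper's body (76 mm by 85 mm) begins 54 mm behind the grasp point. The pads swing forward as they close: fully open they stand 13 mm farther back than shut.
Start: joints at [-1.235, 0.351, 1.652, -0, 1.139, -0.085], TCP at [0.225, -0.502, 0.25] pointing down, gripper open.
Joint ranges: [-2.75, 2.75], [-0.79, 2.1], [0.01, 2.65], [-1.57, 4.71], [0.07, 3.14], [-2.87, 2.87]. Speed limits (rad/s): [2.22, 2.22, 2.79, 3.14, 3.14, 3.14].

### API

Orientations are given as a unit quaternion [w, x, y, z].
In Python, from cell import get_obs, imaging, bot gives the robot as it stands.
- The arm moves only by the tool arm_command, never from a script. Its argument "deltas" is a list that holds one entry, the list of rows, each a list of 4 numbers: the shift along the world's x, y, z in mm, then the turn about the world's z in degrees. In form: [[[x, y, z, spin], ...]]. A call has exactly 10 rows; each row is the pose to reach, as a shift and turn from the pose measured when the call began; what a row does not reach only later rows make up. A row lasts 1/10 s, in which the tool goes at most 50 mm and 8.59 degrees, less where a joint would pass 70% of its speed; a pose out of reach is approached as far as the arm can. A call with a gripper value outside its range is refused whole. "fingers" is the opening, from 0 (shut) to 1 (fully open), set as the call begins (left out, the last holds). The fingers move at their own pace and stop on an object; "newtons" is the grip in N (left out, the last holds). Time passes only in rows, so rows that repeat a pose let the fingers close, or fill a call up. It gives the time, the measured TCP pose, the force and the opening at its end, in the units of the state.
- get_obs(): the state, without advancing time (a new reading comes with each control period).
- imaging.get_image(name): name is "scene" or "top" or "wrist"; returns a dict with "frame" (400x640x3 uint8, red, green, blue), "K" (3x3 intrinsics, pixels), "R" (3x3) and "t" (3): a world point X has camera coordinates R X + t. Camera axes: x right, y down, z forward; pixel columns grow to the right and rows downward; lengths in m; the calibration is good to about 2 mm. The wrist camera is an equidistant fisheye: a pixel r from the principal point sees the ray r / f radians off the axis. A picture is of the moment at which its call begins. There is no depth.
- bot.close_job(): hands the job in, once; it reports no verdict.
The state is a dict: "clock": time; "joint_pos": joint angles; "joint_velocities": joint speeds; "effort": joint torques, N m; "tcp_pos": TCP position; "tcp_rot": TCP orientation; "ft_force": force on the tool from outside, world axes, zero at the start; "ft_torque": the same for the moment, N m; "finger_gap": finger opening in m.
Only numpy, scipy, OpenCV 4.12 (cv2) and the standard library are available. Lean on these libraries where they do the work, as an engineer would, in place of code of your own. Each camera call takes 0.05 s, during which the arm holds its last target.

### The job

Pull the swab out of its short sheath in the rack and push it down into the open tube until its cap sits fully home on the tube's rim. Then grip that tube by its body, lift it out of the rack, stand it upright in the vortex mixer's cup and press it straight down until the sprung cup is firmly on its stop, without ramming it, and finish while still holding it pressed there. Leave everything else where it stands.

Things in the scene. Friction and masses are not known exactly. Their poses are not given: they have to be found in the camera images.
- rack: Fixed steel tube rack, 62 (its x) x 226 (its y) x 56 mm high. Origin: centre of its underside, on the bench; z up. One row of five holes (19 mm wide) along its y, 42 mm apart, the middle one at the origin. Tubes stand on the rack's floor, 6 mm above the bench, and reach through the top plate at 51 to 56 mm. One hole is empty; which tube stands in which hole changes.
- tube: The open, empty tube of translucent plastic, no cap: 17 mm outside, 13 mm bore, 120 mm tall, flat foot, bore floor 12 mm above the foot, 22 g. Origin: centre of its foot; z along the tube to the mouth. It stands loosely (1 mm play) in a rack hole. Nothing but gravity keeps the swab's cap on it, so it has to be gripped itself and not by the cap.
- tube_rim (a point): Centre of the open tube's mouth, 120 mm above its foot.
- sheath: The swab's sheath: a shorter translucent tube, 100 mm tall, 17 mm across below and necked to 15 mm over its upper 34 mm (12 mm bore), 30 g, standing in the rack; it stays there. Origin: centre of its foot.
- swab: The swab, 12 g: a white ribbed cap 17 mm across and 24 mm tall, flush with the open tube's outside; below it a loose tapered plug (9 mm long, 10.4 mm wide at the cap, 8.4 mm at its end), a 3 mm shaft and a bud 5.6 mm thick ending 84 mm below the cap. Origin: centre of the cap's underside (the face that comes to rest on the rim); z up out of the cap, whose top is at +24 mm. At the start its cap rests on the sheath's rim, 106 mm above the bench; only gravity holds it there.
- mixer: Fixed touch vortex mixer, grey, 150 (its x) x 112 (its y) mm, housing top 60 mm high, a dial and switch on its low front (-x). Origin: centre of its underside, on the bench; z up. The round rubber cup stands above the housing at +22 mm along its x.
- cup_floor (a point): Centre of the floor of the mixer's cup, 95 mm above the bench when up; moves with the cup. The cup is open upward: flat floor about 25 mm across, wall 16 mm high flaring to 33 mm inside at the rim, 41 mm outside.
- mixer_head (a joint): How far the cup is pressed down: 0 up, 0.008 m on its hard stop. A spring pushes it up: about 5 N to start it moving, rising evenly to about 11 N just at the stop; any push beyond that goes into the stop. Firmly on the stop means a few newtons more, some 15 to 25 N in all.
- capped_a: Bystander: a filled tube in the rack, 17 x 120 mm, with a wider white screw cap (20 mm across, its top 132 mm above the foot). Origin: centre of its foot.
- capped_b: Bystander: a second filled tube just like it, in another hole of the rack.
- marker: Bystander: marker pen, 135 mm long, 14 mm thick, lying in front of the rack (-x side). Origin: its middle, on the bench; x along the pen.
- buffer_bottle: Bystander: glass bottle, 48 mm across, 100 mm tall, standing behind the mixer. Origin: centre of its foot.
- well_plate: Bystander: clear twelve-well plate, 86 x 128 x 19 mm, lying farther back. Origin: centre of its underside.
- petri_stack: Bystander: stack of three petri dishes, 90 mm across, 44 mm tall. Origin: centre of its underside.
- beaker: Bystander: small glass beaker, 68 mm across, 85 mm tall. Origin: centre of its underside.

How it is judged:
On the way, in this order (a step that is already met when the one before it is completed fails the run):
1. the swab is down inside the open tube with its cap home on the rim (distance between swab and tube_rim below 0.004 m and angle between the z axis of swab and the z axis of tube, either way round below 0.1 rad), for 0.2 s.
2. the tube, with the swab seated in it, is lifted clear out of the rack (all of step 1 and height (world z) of tube above 0.062 m and contact force between the fingers and tube above 0.5 N), for 0.1 s.
At the end, for the whole second after the job is handed in: For the last second the gripper holds the tube upright (0.15 rad), its foot within 6 mm of the cup floor's centre, pressing 12 to 35 N with the cup on its stop (at least 7.3 mm down); the swab cap within 4 mm of home and 0.1 rad of in line; the robot does not touch the mixer (all of step 1 and value of joint mixer_head above 0.0073 m and velocity of joint mixer_head below 0.01 m/s and contact force between tube and mixer between 12 and 35 N and distance between tube and cup_floor below 0.006 m and angle between tube's own z axis and vertical below 0.15 rad and contact force between the fingers and tube above 2 N and contact force between each of the arm, the fingers and mixer below 0.5 N and linear speed of tube below 0.02 m/s); the arm keeps its last pose, push and grip.
It fails at once if the mixer's cup is rammed with more than 45 N (contact force between tube and mixer above 45 N).
It fails at once if the sheath or a capped tube leaves its place in the rack (25 mm) (distance of any of sheath, capped_a, capped_b from where it was at the start of the episode above 0.025 m).
It fails at once if another thing on the bench is shifted by more than 25 mm (distance of any of marker, buffer_bottle, well_plate, petri_stack, beaker from where it was at the start of the episode above 0.025 m).
It also fails if it takes over 72 s, if anything falls off the work surface, if the arm or the gripper's body presses on something with over 40 N, if the wrist force passes 120 N, or if a joint passes its speed limit or range.

## Working session

There is one attempt and no reset: what is moved stays moved. The work goes in short steps, Python scripts to look and compute and a tool call to move; the robot and the scene stay as the last step left them, time stands still between calls to the robot, and variables do not carry over. Pictures are saved under pics/ and viewed, and the job is handed in when it is done.

Besides the shell and the picture viewer there is one more tool, called after "Emit:" as a command line: name --argument value ..., lists and objects as JSON in quotes. arm_command: Moves the arm, as the interface text tells. Its arguments: {"type":"object","properties":{"deltas":{"type":"array"},"fingers":{"type":"number"},"newtons":{"type":"number"}},"required":["deltas"]}

```bash
ls; mkdir -p pics; python3 - <<'E'
from cell import get_obs, imaging, bot
import cv2
o=get_obs()
for k,v in o.items(): print(k,v)
for n in ["scene","top","wrist"]:
    d=imaging.get_image(n)
    cv2.imwrite(f"pics/{n}0.png",d["frame"][:,:,::-1])
    print(n,d["K"],d["R"],d["t"])
E
```

```text
pics
clock 0.0
joint_pos [-1.23460349e+00  3.51246701e-01  1.65244319e+00  3.76208046e-05
  1.13906886e+00 -8.46048169e-02]
joint_velocities [ 8.71974991e-04 -1.97608058e-04 -1.72869135e-04  6.24524608e-04
  4.82481762e-05  2.75450120e-04]
effort [ 2.91921169e-03 -5.06108022e+01 -2.91409189e+01  6.02007958e-05
  4.58381881e-03  7.01153525e-06]
tcp_pos [ 0.224595   -0.50171409  0.24974541]
tcp_rot [-5.80586795e-04  9.77949177e-01  2.08842204e-01 -5.62061476e-05]
ft_force [-0.53883337  0.30024353  0.57879836]
ft_torque [ 0.00433332 -0.0486544   0.02902409]
finger_gap 0.08516676352063589
scene [[512.53507161   0.         311.73552915]
 [  0.         512.53507161 195.74958869]
 [  0.           0.           1.        ]] [[-0.70469005  0.70926034 -0.0190184 ]
 [ 0.50726214  0.48488989 -0.71243731]
 [-0.4960817  -0.5116948  -0.701478  ]] [ 0.41503391 -0.22553805  1.61837667]
top [[413.55549562   0.         315.82537213]
 [  0.         413.55549562 204.55586489]
 [  0.           0.           1.        ]] [[-0.03056144 -0.99952677  0.00349884]
 [-0.97631823  0.02910141 -0.21437308]
 [ 0.21416981 -0.00996753 -0.97674559]] [0.01535224 0.6159987  1.01927006]
wrist [[309.70691629   0.         326.32502213]
 [  0.         309.70691629 197.38343153]
 [  0.           0.           1.        ]] [[ 4.09531714e-01 -9.12295828e-01 -3.10291315e-04]
 [-8.76411141e-01 -3.93517404e-01  2.77574430e-01]
 [-2.53352099e-01 -1.13403589e-01 -9.60704085e-01]] [-0.54966653 -0.03747768  0.3779341 ]
```

View pics/scene0.png

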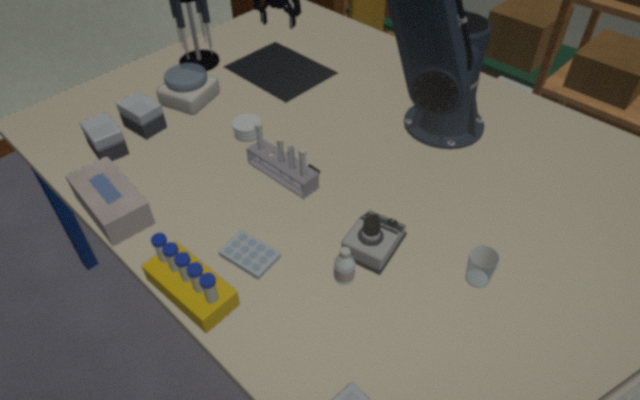

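View pics/top0.png

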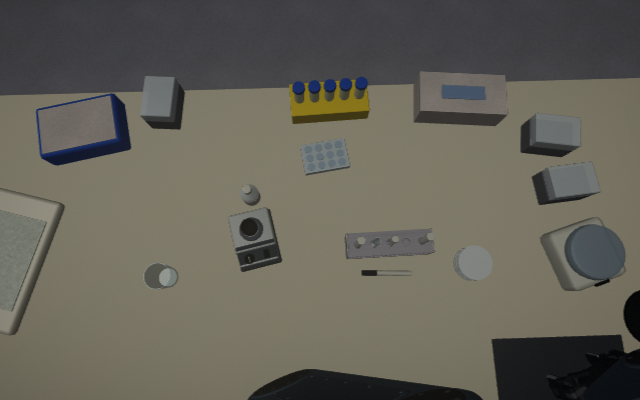

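View pics/wrist0.png

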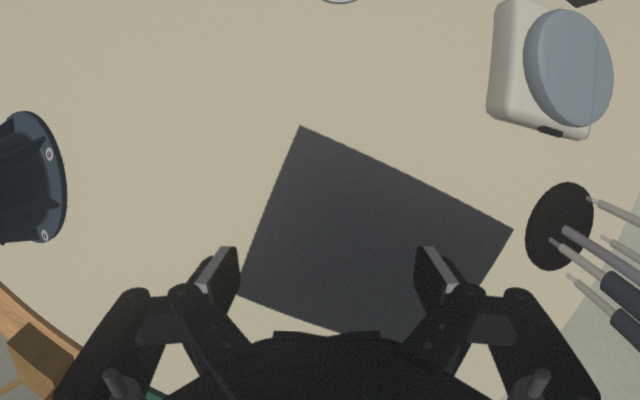

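The rack is in the top view at about u 345–435, v 230–258. The mixer is near (255,238) and the pen at (387,273). I'll zoom in on both.

```bash
cat > h.py <<'E'
import numpy as np, cv2
from cell import get_obs, imaging, bot
def ray(d,u,v,fish=False):
    K=d["K"];x=(u-K[0,2])/K[0,0];y=(v-K[1,2])/K[1,1]
    if fish:
        r=np.hypot(x,y); s=np.sin(r)/r if r>1e-9 else 1
        c=np.array([x*s,y*s,np.cos(r)])
    else: c=np.array([x,y,1.])
    w=d["R"].T@c; o=-d["R"].T@d["t"]
    return o,w/np.linalg.norm(w)
def onplane(d,u,v,z,fish=False):
    o,w=ray(d,u,v,fish); return o+w*(z-o[2])/w[2]
def proj(d,X,fish=False):
    c=d["R"]@np.asarray(X,float)+d["t"];K=d["K"]
    if fish:
        r=np.arctan2(np.hypot(c[0],c[1]),c[2]);n=np.hypot(c[0],c[1]);x,y=c[0]/n*r,c[1]/n*r
    else: x,y=c[:2]/c[2]
    return np.array([K[0,0]*x+K[0,2],K[1,1]*y+K[1,2]])
def tri(obs):
    A=np.zeros((3,3));b=np.zeros(3)
    for o,w in obs:
        P=np.eye(3)-np.outer(w,w);A+=P;b+=P@o
    return np.linalg.solve(A,b)
def snap(n,tag,box=None,s=1):
    d=imaging.get_image(n);f=d["frame"][:,:,::-1]
    if box: f=f[box[1]:box[3],box[0]:box[2]]
    if s!=1: f=cv2.resize(f,None,fx=s,fy=s,interpolation=cv2.INTER_CUBIC)
    cv2.imwrite(f"pics/{tag}.png",f); return d
E
python3 - <<'E'
from h import *
d=snap("top","topz",(220,170,450,290),3.4)
e=snap("scene","scz",(230,110,420,290),3.3)
E
```

```text
(no output)
```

View pics/topz.png

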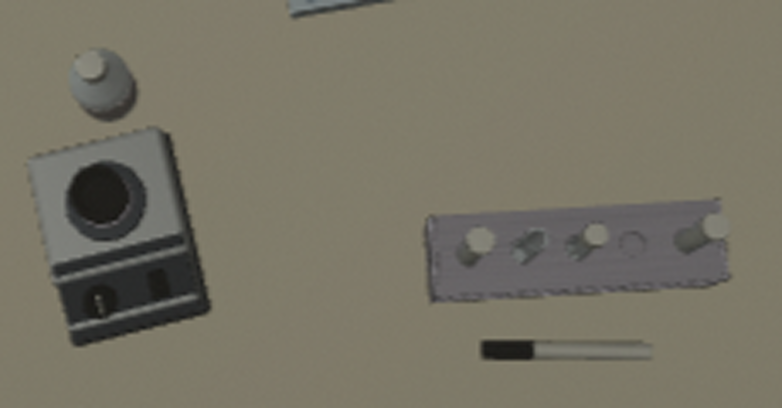

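View pics/scz.png

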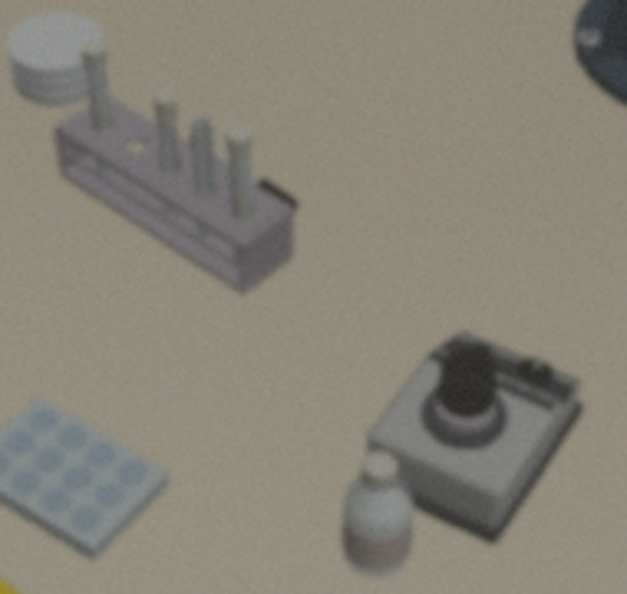

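```bash
python3 - <<'E'
from h import *
d=imaging.get_image("top")
f=d["frame"].astype(int); hsv=cv2.cvtColor(d["frame"],cv2.COLOR_RGB2HSV)
print(hsv[250,380:384], hsv[262,300:303], f[250,380],f[262,300])
m=((f[:,:,2]-f[:,:,1]>=0)).astype(np.uint8); m[:225]=0;m[265:]=0;m[:,:335]=0;m[:,445:]=0
m=cv2.morphologyEx(m,cv2.MORPH_OPEN,np.ones((2,2)))
cs,_=cv2.findContours(m,0,2); c=max(cs,key=cv2.contourArea); print(cv2.contourArea(c),cv2.minAreaRect(c))
cv2.imwrite("pics/m.png",m[220:270,330:450]*255)
B=lambda u,v:(220+u/3.4,170+v/3.4)
# hand-read corners of the rack top (back-left, back-right)
for p in [(428,216),(720,199),(728,273),(432,298)]:
    print(onplane(d,*B(*p),.056).round(4))
for n,p,z in [("capL",(482,238),.138),("tubeL",(537,235),.126),("mid",(597,234),.130),("R",(717,226),.138),("cup",(98,192),.111),("hole",(632,243),.056)]:
    print(n,onplane(d,*B(*p),z).round(4))
e=imaging.get_image("scene")
S=lambda u,v:(230+u/3.3,110+v/3.3)
for n,p,z in [("R",(95,51),.138),("mid",(165,96),.130),("tube",(202,122),.126),("L",(240,135),.138),("cup",(470,350),.111)]:
    print(n,onplane(e,*S(*p),z).round(4))
E
```

```text
[[160   7 103]
 [160   7 104]
 [150   5 103]
 [158  10 104]] [[ 25  44 127]
 [ 23  44 127]
 [ 23  44 128]] [103 100 102] [127 123 105]
1900.0 ((390.4276123046875, 244.2689666748047), (24.78069305419922, 86.55625915527344), 86.633544921875)
[ 0.5387 -0.0795  0.056 ]
[ 0.5452 -0.3053  0.056 ]
[ 0.4881 -0.3062  0.056 ]
[ 0.4759 -0.0796  0.056 ]
capL [ 0.51   -0.1103  0.138 ]
tubeL [ 0.5125 -0.1513  0.126 ]
mid [ 0.5114 -0.1935  0.13  ]
R [ 0.5135 -0.2774  0.138 ]
cup [0.5557 0.1654 0.111 ]
hole [ 0.5132 -0.2347  0.056 ]
R [ 0.5181 -0.2711  0.138 ]
mid [ 0.5123 -0.1924  0.13  ]
tube [ 0.5113 -0.1502  0.126 ]
L [ 0.5116 -0.1059  0.138 ]
cup [0.5437 0.1568 0.111 ]
```

View pics/m.png

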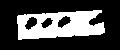

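Emit:
arm_command --deltas '[[[30,35,0,8],[60,70,0,16],[90,105,0,24],[120,140,0,32],[150,175,0,40],[180,210,0,48],[210,245,0,56],[240,280,0,62],[265,308,0,67],[287,332,0,67]]]'

```text
clock: 1.35
tcp_pos: [0.5128, -0.1681, 0.2502]
tcp_rot: [-0.0, 0.699, 0.715, -0.0]
ft_force: [0.5, -0.5, -0.1]
finger_gap: 0.0856
```

```bash
python3 - <<'E'
from h import *
d=snap("wrist","w1")
o=get_obs(); print(o["clock"],o["tcp_pos"],o["tcp_rot"],o["finger_gap"],o["ft_force"])
print("cam",-d["R"].T@d["t"], d["R"][2])
E
```

```text
1.4 [ 0.5149147  -0.16568326  0.25022876] [6.99111470e-05 6.99195195e-01 7.14930437e-01 7.38389698e-04] 0.08557034039033108 [-0.96364515  3.26630173 -0.02615615]
cam [ 0.50992659 -0.09777319  0.37372004] [ 0.00783417 -0.27871283 -0.96034253]
```

View pics/w1.png

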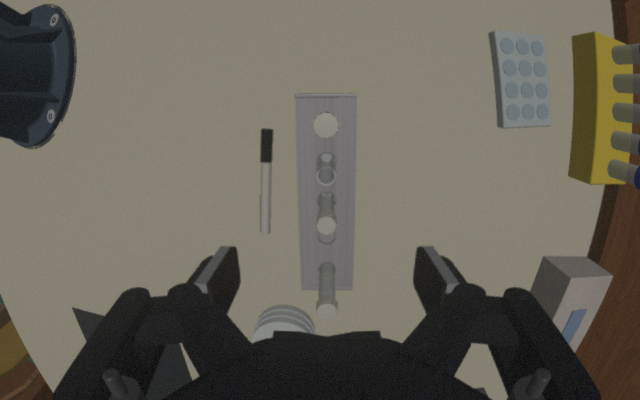

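The wrist view shows, from top to bottom: a capped tube at (326,125), the open tube's mouth near (326,176), the swab cap near (327,224), an empty hole, and a capped tube at (327,305). I'll measure the centres from a zoom.

```bash
python3 - <<'E'
from h import *
d=snap("wrist","w2",(280,85,380,325),1)
f=d["frame"][85:325,280:380,::-1]
b=cv2.resize(f,None,fx=6,fy=6,interpolation=cv2.INTER_CUBIC)
cv2.imwrite("pics/w2.png",b[:1000][:600*1]); cv2.imwrite("pics/w2b.png",b[540:1100])
o=get_obs(); print(o["tcp_pos"])
g=cv2.cvtColor(d["frame"],cv2.COLOR_RGB2GRAY)
for (u,v) in [(326,125),(326,176),(327,224)]:
    m=((g>np.percentile(g[v-6:v+7,u-6:u+7],50)-12)).astype(np.uint8)
    n,l,st,c=cv2.connectedComponentsWithStats(m[v-20:v+20,u-20:u+20]); k=l[20,20]; print(u,v,st[k],c[k]+[u-20,v-20])
E
```

```text
[ 0.5134771  -0.16740211  0.25007538]
326 125 [  4  11  26  25 468] [322.35470085 128.04700855]
326 176 [   0    0   40   40 1575] [325.51936508 175.62412698]
327 224 [  7  16  19  18 258] [323.28682171 228.16666667]
```

View pics/w2.png

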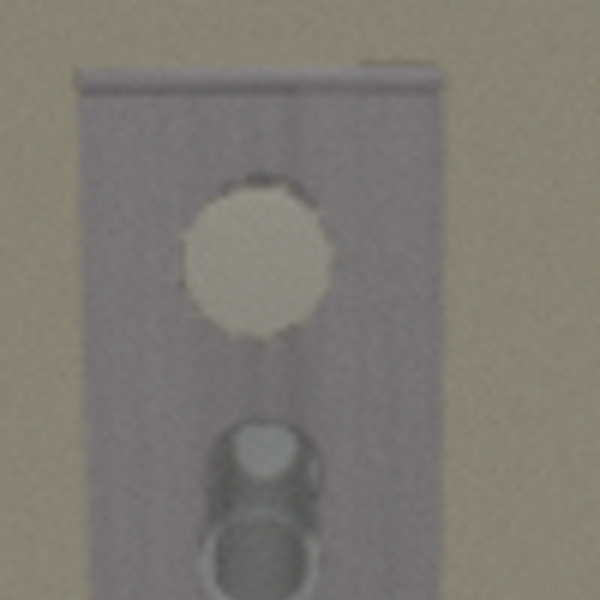

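View pics/w2b.png

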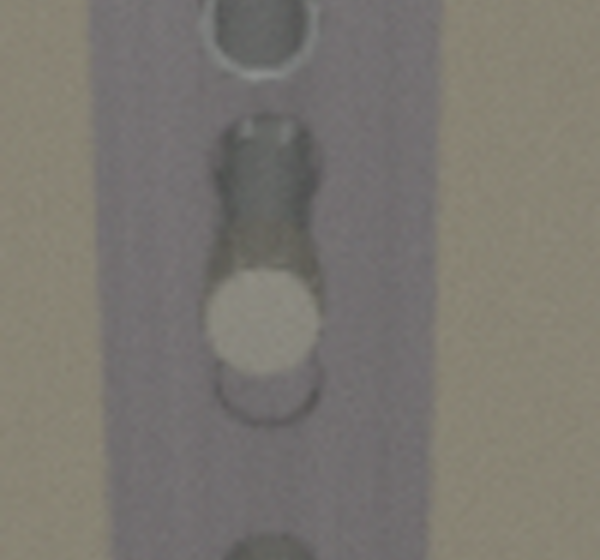

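```bash
python3 - <<'E'
from h import *
d=imaging.get_image("wrist")
print(get_obs()["tcp_pos"])
B=lambda x,y:(280+(x+.5)/6-.5,85+(y+.5)/6-.5)
for n,p,z in [("capL",(257,261),.138),("tube",(261,565),.126),("swab",(263,861),.130),("rackTL",(80,88),.056),("rackTR",(440,88),.056),("rL",(104,840),.056),("rR",(436,840),.056)]:
    print(n,onplane(d,*B(*p),z,True).round(4))
t=imaging.get_image("top")
E
```

```text
[ 0.51238803 -0.16866642  0.24997271]
capL [ 0.5084 -0.1109  0.138 ]
tube [ 0.5097 -0.153   0.126 ]
swab [ 0.5109 -0.1948  0.13  ]
rackTL [ 0.477  -0.0865  0.056 ]
rackTR [ 0.5377 -0.0852  0.056 ]
rL [ 0.4816 -0.2211  0.056 ]
rR [ 0.5426 -0.2196  0.056 ]
```

The pixels and the calibration came from two different frames while the arm was still settling. I'll repeat this with a single frame.

```bash
cat >> h.py <<'E'
def cen(d,u,v,r,pol,fish=True):
    # circle from thresholded patch around (u,v); pol=+1 bright blob
    g=cv2.GaussianBlur(cv2.cvtColor(d["frame"],cv2.COLOR_RGB2GRAY),(3,3),0)
    s=8;x0,y0=int(u-r*2),int(v-r*2);p=g[y0:y0+4*r,x0:x0+4*r]
    b=cv2.resize(p,None,fx=s,fy=s,interpolation=cv2.INTER_CUBIC)
    c=cv2.HoughCircles(b,cv2.HOUGH_GRADIENT,1.5,200,param1=60,param2=12,minRadius=int((r-2)*s),maxRadius=int((r+2)*s))
    if c is None: return None
    c=c[0,0]; return x0+(c[0]+.5)/s-.5,y0+(c[1]+.5)/s-.5,c[2]/s
E
python3 - <<'E'
from h import *
d=snap("wrist","w3",(280,85,380,245),5)
o=get_obs(); print(o["clock"],o["tcp_pos"],o["joint_velocities"])
for n,u,v,r,z in [("capL",323,128,12,.138),("tube",323.5,179,9,.126),("swab",324,228,9,.130)]:
    c=cen(d,u,v,r,1); print(n,c, onplane(d,c[0],c[1],z,True).round(4) if c else None)
B=lambda x,y:(280+(x+.5)/6-.5,85+(y+.5)/6-.5)
f=d["frame"][85:325,280:380,::-1]
E
```

```text
1.6 [ 0.5113718  -0.17011543  0.25003204] [-2.00113116e-02 -5.96049213e-03  3.98872226e-03  1.14469418e-03
 -5.52633579e-05  6.49020627e-04]
capL None None
tube None None
swab None None
```

View pics/w3.png

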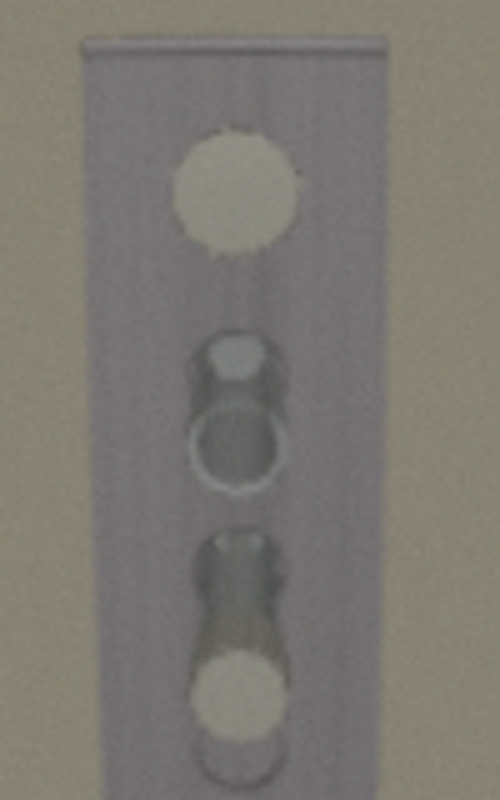

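Emit:
arm_command --deltas '[[[0,0,0,0],[0,0,0,0],[0,0,0,0],[0,0,0,0],[0,0,0,0],[0,0,0,0],[0,0,0,0],[0,0,0,0],[0,0,0,0],[0,0,0,0]]]' --fingers 0.55

```text
clock: 2.6
tcp_pos: [0.5114, -0.1701, 0.25]
tcp_rot: [-0.0, 0.7, 0.714, -0.0]
ft_force: [1.0, 0.1, -1.0]
finger_gap: 0.0467
```

```bash
cat >> h.py <<'E'
def blob(d,u,v,r,lo):
    g=cv2.GaussianBlur(cv2.cvtColor(d["frame"],cv2.COLOR_RGB2GRAY),(3,3),0)
    s=8;x0,y0=int(u-r*2),int(v-r*2)
    b=cv2.resize(g[y0:y0+4*r,x0:x0+4*r],None,fx=s,fy=s,interpolation=cv2.INTER_CUBIC)
    m=(b>lo).astype(np.uint8); n,l,st,c=cv2.connectedComponentsWithStats(m)
    k=l[2*r*s,2*r*s]; cx,cy=c[k]
    return x0+(cx+.5)/s-.5,y0+(cy+.5)/s-.5,np.sqrt(st[k][4]/np.pi)/s,st[k][:4]/s
E
python3 - <<'E'
from h import *
d=snap("wrist","w4",(280,85,380,245),5); np.savez("w4.npz",**{k:d[k] for k in("frame","K","R","t")})
o=get_obs(); print(o["clock"],o["tcp_pos"],o["finger_gap"],o["joint_velocities"].round(4))
g=cv2.cvtColor(d["frame"],cv2.COLOR_RGB2GRAY); print(g[120:132,323],g[215:240,324],g[165:190,324])
for n,u,v,r,z in [("capL",323,124,12,.138),("swab",324,225,9,.130)]:
    for lo in(112,118,122):
        c=blob(d,u,v,r,lo); print(n,lo,c, onplane(d,c[0],c[1],z,True).round(4))
E
```

```text
2.65 [ 0.51136001 -0.17009916  0.25003353] 0.04668487712285675 [ 0.0016 -0.0002 -0.0008 -0.0004  0.0015  0.0011]
[141 143 142 143 141 139 141 143 141 141 142 139] [126 137 140 137 136 137 138 141 138 137 137 139 139 135 137 136 128 116
 116 113 114 113 112 113 108] [111 109 102  99 102 102 103 102 104 102 103 104 103 106 105 119 131 126
 116 113 113 114 112 113 110]
capL 112 (np.float64(322.36795325243753), np.float64(123.25521302143098), np.float64(26.90430550625516), array([ 0.,  0., 48., 48.])) [ 0.5062 -0.11    0.138 ]
capL 118 (np.float64(321.37461306416765), np.float64(121.11421384754829), np.float64(24.79055947648988), array([ 0.,  0., 48., 48.])) [ 0.5054 -0.1084  0.138 ]
capL 122 (np.float64(326.9627437087544), np.float64(122.25703914400722), np.float64(13.477039927656739), array([13.625,  9.625, 29.125, 26.375])) [ 0.5097 -0.1092  0.138 ]
swab 112 (np.float64(322.17348412130286), np.float64(225.07550719096736), np.float64(17.484473229917487), array([ 0.,  0., 36., 36.])) [ 0.5074 -0.1948  0.13  ]
swab 118 (np.float64(327.9500962815405), np.float64(223.5370219123506), np.float64(9.676149485501918), array([12.375,  7.5  , 20.   , 19.   ])) [ 0.5123 -0.1933  0.13  ]
swab 122 (np.float64(327.934231694591), np.float64(223.3985629601716), np.float64(9.26226149050561), array([12.875,  7.875, 19.   , 18.125])) [ 0.5123 -0.1932  0.13  ]
```

View pics/w4.png

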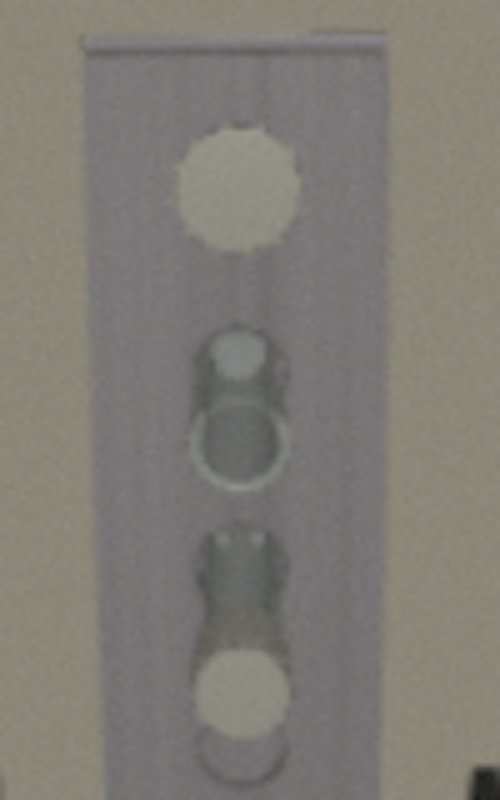

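```bash
python3 - <<'E'
from h import *
d=dict(np.load("w4.npz"))
P=lambda x,y:(280+(x+.5)/5-.5,85+(y+.5)/5-.5)
for n,p,z in [("capL",(239,189),.138),("tube",(239.5,444),.126),("swab",(242,693),.130)]:
    print(n,onplane(d,*P(*p),z,True).round(4))
E
```

```text
capL [ 0.51   -0.1093  0.138 ]
tube [ 0.511  -0.1512  0.126 ]
swab [ 0.5123 -0.193   0.13  ]
```

Emit:
arm_command --deltas '[[[0.5,-12,0,0],[0.5,-23,0,0],[0.5,-23,-15,0],[0.5,-23,-35,0],[0.5,-23,-55,0],[0.5,-23,-75,0],[0.5,-23,-95,0],[0.5,-23,-110,0],[0.5,-23,-123,0],[0.5,-23,-123,0]]]'

```text
clock: 3.65
tcp_pos: [0.5112, -0.1934, 0.1255]
tcp_rot: [-0.001, 0.7, 0.714, -0.001]
ft_force: [0.6, 0.1, 0.1]
finger_gap: 0.047
```

```bash
python3 - <<'E'
from h import *
d=snap("wrist","w5")
o=get_obs(); print(o["clock"],o["tcp_pos"],o["finger_gap"],o["ft_force"])
print(proj(d,o["tcp_pos"],True),proj(d,[.5123,-.193,.130],True))
e=snap("scene","s5",(240,110,330,200),6)
E
```

```text
3.7 [ 0.51169009 -0.19352909  0.12662322] 0.04695141208472821 [ 0.13100316 -0.61539255 -0.11233223]
[329.65723308 271.72458079] [331.12807338 274.49160092]
```

View pics/w5.png

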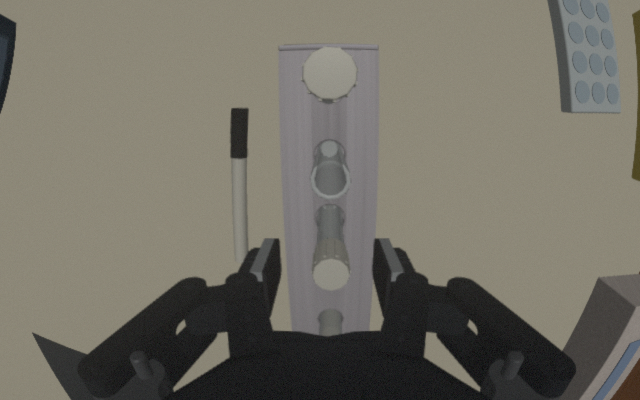

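View pics/s5.png

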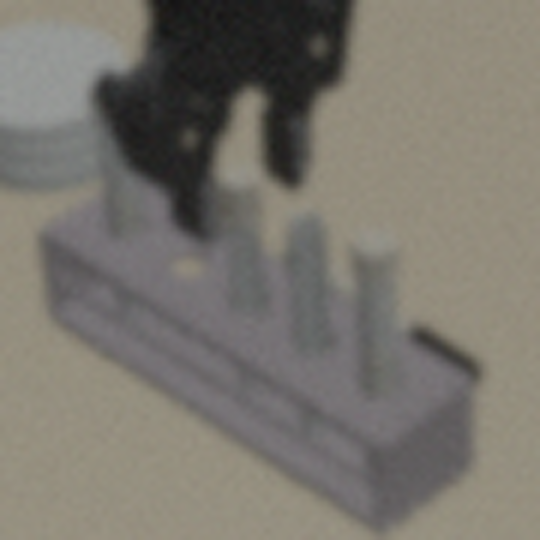

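The cap, at (331,274), is centred between the pads, as predicted. I'll close on it.

Emit:
arm_command --deltas '[[[0,0,0,0],[0,0,0,0],[0,0,0,0],[0,0,0,0],[0,0,0,0],[0,0,0,0],[0,0,0,0],[0,0,0,0],[0,0,0,0],[0,0,0,0]]]' --fingers 0 --newtons 25

```text
clock: 4.75
tcp_pos: [0.5126, -0.1938, 0.1281]
tcp_rot: [0.001, 0.7, 0.714, 0.0]
ft_force: [0.4, 0.0, 6.0]
finger_gap: 0.0157
```

```bash
python3 - <<'E'
from h import *
d=snap("wrist","w6",(230,30,430,330),2)
o=get_obs(); print(o["clock"],o["tcp_pos"],o["finger_gap"],o["ft_force"])
E
```

```text
4.8 [ 0.51258947 -0.19377524  0.12809122] 0.01568018429117527 [-0.78845617 -0.57167123  6.15296487]
```

View pics/w6.png

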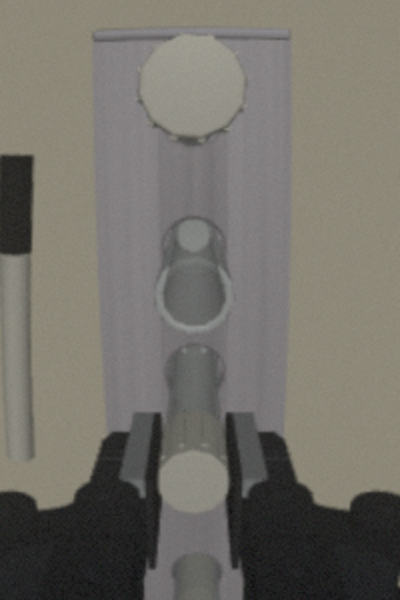

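Emit:
arm_command --deltas '[[[0,0,2,0],[0,0,4,0],[0,0,6,0],[0,0,8,0],[0,0,10,0],[0,0,12,0],[0,0,14,0],[0,0,15,0],[0,0,15,0],[0,0,15,0]]]'

```text
clock: 5.8
tcp_pos: [0.5125, -0.1938, 0.143]
tcp_rot: [0.001, 0.7, 0.714, 0.0]
ft_force: [1.2, 0.5, -1.3]
finger_gap: 0.0161
```

```bash
python3 - <<'E'
from h import *
d=snap("wrist","w7",(230,30,430,330),2)
o=get_obs(); print(o["clock"],o["tcp_pos"],o["finger_gap"],o["ft_force"])
e=snap("scene","s7",(240,110,330,200),6)
E
```

```text
5.85 [ 0.51254071 -0.1937536   0.14299299] 0.01600652371613472 [-0.27994319  0.54912183  0.49841099]
```

View pics/w7.png

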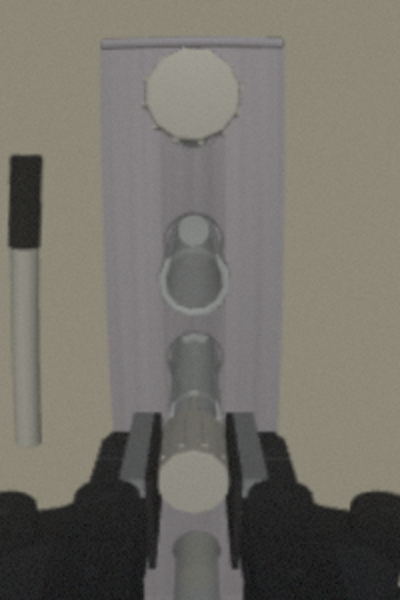

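View pics/s7.png

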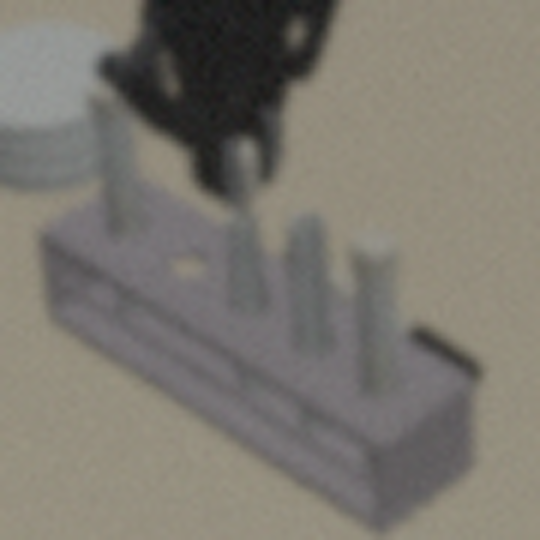

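The swab came up with the gripper and the sheath stayed in place; its rim is now visible below the cap. I'll lift to full height.

Emit:
arm_command --deltas '[[[0,0,8,0],[0,0,20,0],[0,0,34,0],[0,0,48,0],[0,0,62,0],[0,0,76,0],[0,0,90,0],[0,0,98,0],[0,0,102,0],[0,0,102,0]]]'

```text
clock: 6.9
tcp_pos: [0.5126, -0.1938, 0.2455]
tcp_rot: [0.001, 0.7, 0.714, 0.0]
ft_force: [-0.5, -0.2, 0.2]
finger_gap: 0.0159
```

```bash
python3 - <<'E'
from h import *
d=snap("wrist","w8",(230,60,430,330),2.2); np.savez("w8.npz",**{k:d[k] for k in("frame","K","R","t")})
o=get_obs(); print(o["clock"],o["tcp_pos"],o["tcp_rot"],o["finger_gap"],o["ft_force"])
e=snap("scene","s8",(240,80,340,200),5);np.savez("s8.npz",**{k:e[k] for k in("frame","K","R","t")})
E
```

```text
6.95 [ 0.5124446  -0.19368504  0.24490321] [5.38894593e-04 7.00233096e-01 7.13914085e-01 1.55565394e-05] 0.01572311615025262 [ 0.32280023  0.64820047 -0.82883566]
```

View pics/w8.png

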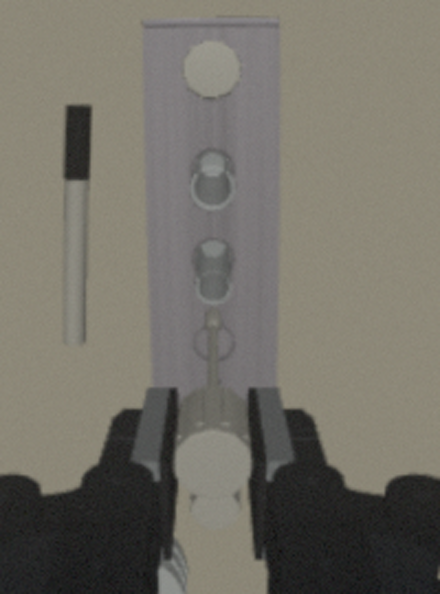

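View pics/s8.png

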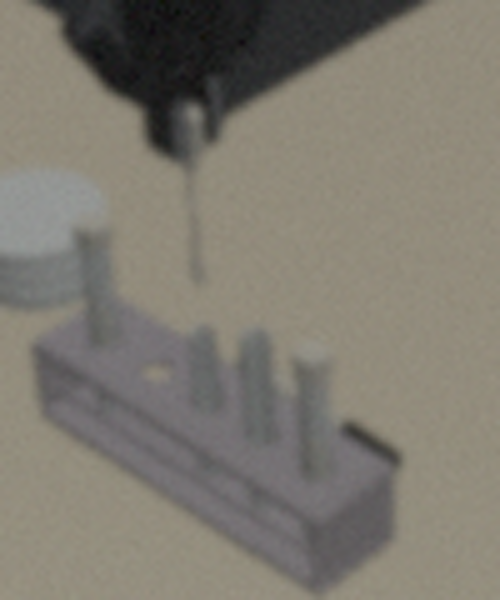

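```bash
python3 - <<'E'
from h import *
d=dict(np.load("w8.npz")); e=dict(np.load("s8.npz"))
P=lambda x,y:(230+(x+.5)/2.2-.5,60+(y+.5)/2.2-.5)
print("tube",onplane(d,*P(212.5,187),.126,True)); print("sheath",onplane(d,*P(213.5,285),.106,True))
print("capL",onplane(d,*P(212,69),.138,True)); print("swabtop",onplane(d,*P(213,462),.2475,True))
print("bud",onplane(d,*P(213,316),.142,True))
S=lambda x,y:(240+(x+.5)/5-.5,80+(y+.5)/5-.5)
print("bud tri",tri([ray(d,*P(213,314),True),ray(e,*S(199,281))]), "tube tri",tri([ray(d,*P(212.5,187),True),ray(e,*S(257,333))]))
for y in(250,340): pass
E
```

```text
tube [ 0.51107035 -0.15102116  0.126     ]
sheath [ 0.512373   -0.19251103  0.106     ]
capL [ 0.51002166 -0.10954283  0.138     ]
swabtop [ 0.51169707 -0.19236104  0.2475    ]
bud [ 0.5120879  -0.19421707  0.142     ]
bud tri [ 0.51209038 -0.19406767  0.14011848] tube tri [ 0.51113703 -0.15085408  0.12815762]
```

Emit:
arm_command --deltas '[[[0,4,0,0],[0,10,0,0],[-0.5,18,0,0],[-0.5,26,0,0],[-1,34,0,0],[-1,39,0,0],[-1.2,42,0,0],[-1.2,42,0,0],[-1.2,42,0,0],[-1.2,42,0,0]]]'

```text
clock: 8.0
tcp_pos: [0.5111, -0.1519, 0.2446]
tcp_rot: [0.0, 0.7, 0.714, -0.0]
ft_force: [-0.4, 0.4, 0.3]
finger_gap: 0.0159
```

```bash
python3 - <<'E'
from h import *
d=snap("wrist","w9",(280,100,380,280),4); np.savez("w9.npz",**{k:d[k] for k in("frame","K","R","t")})
o=get_obs(); print(o["clock"],o["tcp_pos"],o["finger_gap"],o["ft_force"])
e=snap("scene","s9",(250,90,340,190),6);np.savez("s9.npz",**{k:e[k] for k in("frame","K","R","t")})
t=snap("top","t9",(340,200,450,270),7)
E
```

```text
8.05 [ 0.51111741 -0.15189156  0.24454853] 0.015554486177599393 [-0.05960082 -0.37630347 -0.14939277]
```

View pics/w9.png

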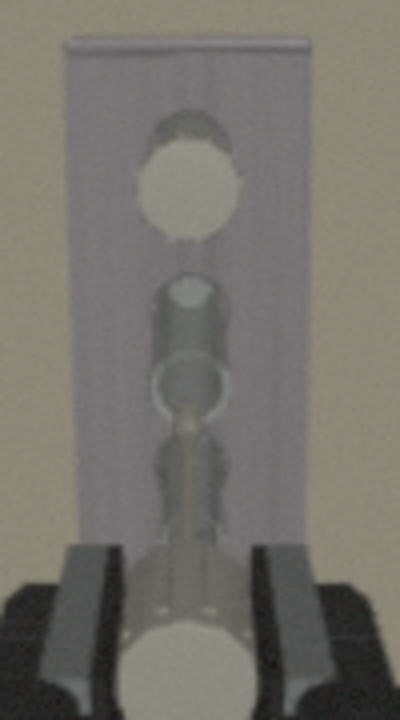

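View pics/s9.png

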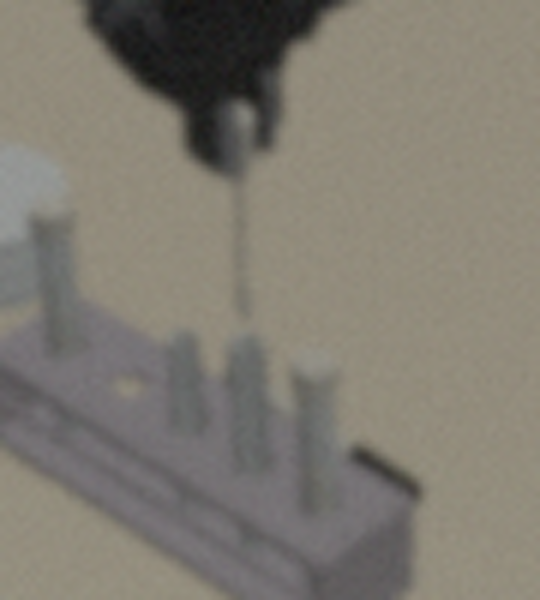

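```bash
python3 - <<'E'
from h import *
d=dict(np.load("w9.npz")); e=dict(np.load("s9.npz"))
P=lambda x,y:(280+(x+.5)/4-.5,100+(y+.5)/4-.5)
print("tube",onplane(d,*P(191.5,388),.126,True))
print("bud",onplane(d,*P(188,412),.1395,True), onplane(d,*P(188,422),.1395,True))
# expected pixel of vertical bud tip & tube mouth, in crop coords
q=lambda X:(proj(d,X,True)-[280,100]+.5)*4-.5
print(q([.5111,-.1519,.1395]),q([.5105,-.1515,.126]))
S=lambda x,y:(250+(x+.5)/6-.5,90+(y+.5)/6-.5)
print(tri([ray(d,*P(188,415),True),ray(e,*S(243,317))]))
print((proj(e,[.511,-.151,.126])-[250,90])*6,(proj(e,[.511,-.151,.1395])-[250,90])*6)
E
```

```text
tube [ 0.51125971 -0.15119563  0.126     ]
bud [ 0.5105364  -0.15214103  0.1395    ] [ 0.51057797 -0.15416691  0.1395    ]
[190.9447573  410.86257868] [187.7336351  389.36649643]
[ 0.5108627  -0.15329314  0.13919657]
[246.48024365 340.74990301] [245.01984734 316.67854468]
```

The bud tip is within about 1–2 mm of the mouth axis, and the bore allows 3.7 mm. I'll lower it.

Emit:
arm_command --deltas '[[[0,0,-4,0],[0,0,-10,0],[0,0,-17,0],[0,0,-24,0],[0,0,-31,0],[0,0,-38,0],[0,0,-45,0],[0,0,-50,0],[0,0,-50,0],[0,0,-50,0]]]'

```text
clock: 9.15
tcp_pos: [0.5112, -0.1519, 0.1946]
tcp_rot: [0.0, 0.7, 0.714, -0.0]
ft_force: [0.4, -0.0, 0.2]
finger_gap: 0.0162
```

```bash
python3 - <<'E'
from h import *
d=snap("wrist","w10",(270,80,390,300),3)
o=get_obs(); print(o["clock"],o["tcp_pos"],o["finger_gap"],o["ft_force"])
e=snap("scene","s10",(250,90,340,190),6)
E
```

```text
9.2 [ 0.51128078 -0.15189314  0.19477439] 0.015768983673315227 [-0.45251475  0.38405343 -0.04239411]
```

View pics/w10.png

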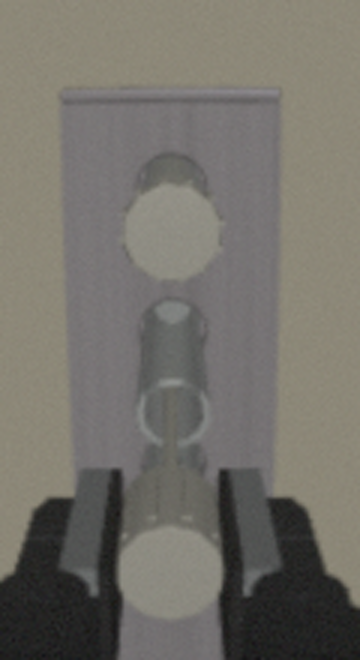

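View pics/s10.png

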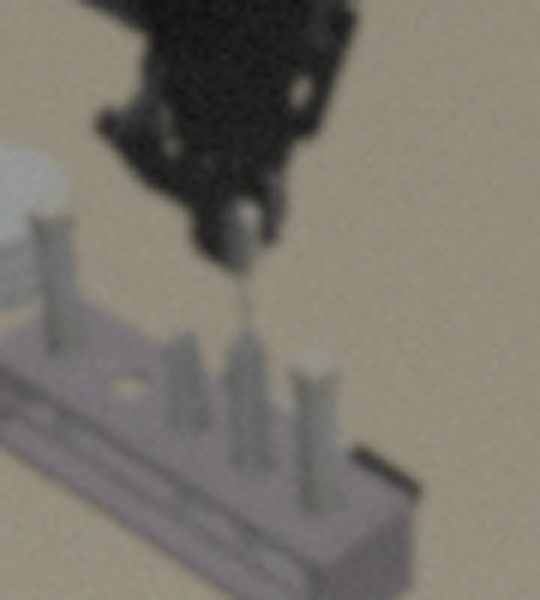

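Emit:
arm_command --deltas '[[[0,0,-4,0],[0,0,-10,0],[0,0,-17,0],[0,0,-24,0],[0,0,-30,0],[0,0,-34,0],[0,0,-36,0],[0,0,-36,0],[0,0,-36,0],[0,0,-36,0]]]'

```text
clock: 10.25
tcp_pos: [0.5114, -0.152, 0.1591]
tcp_rot: [0.001, 0.7, 0.714, 0.0]
ft_force: [-0.1, 0.3, 0.3]
finger_gap: 0.016
```

```bash
python3 - <<'E'
from h import *
d=snap("wrist","w11",(270,80,390,300),3)
o=get_obs(); print(o["clock"],o["tcp_pos"],o["finger_gap"],o["ft_force"])
E
```

```text
10.3 [ 0.5114302  -0.15196632  0.15912974] 0.015802228505425505 [-0.56638549  0.55127378 -0.64218609]
```

View pics/w11.png

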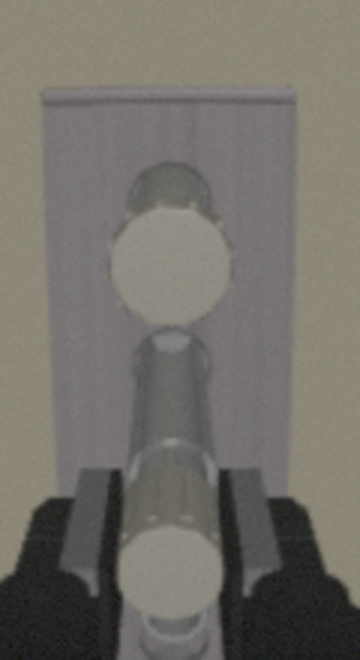

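Emit:
arm_command --deltas '[[[0,0,-2,0],[0,0,-4,0],[0,0,-6,0],[0,0,-7.5,0],[0,0,-8.5,0],[0,0,-9.5,0],[0,0,-10,0],[0,0,-10.5,0],[0,0,-11,0],[0,0,-11,0]]]'

```text
clock: 11.3
tcp_pos: [0.5115, -0.152, 0.1482]
tcp_rot: [0.001, 0.7, 0.714, 0.0]
ft_force: [0.1, -0.1, 0.2]
finger_gap: 0.0159
```

```bash
python3 - <<'E'
from h import *
d=snap("wrist","w12",(270,80,390,300),3)
o=get_obs(); print(o["clock"],o["tcp_pos"],o["finger_gap"],o["ft_force"])
e=snap("scene","s12",(250,90,340,190),6)
E
```

```text
11.35 [ 0.51142252 -0.15196159  0.1481552 ] 0.015904986098292842 [-0.4146371  -0.11499689 -0.50247865]
```

View pics/w12.png

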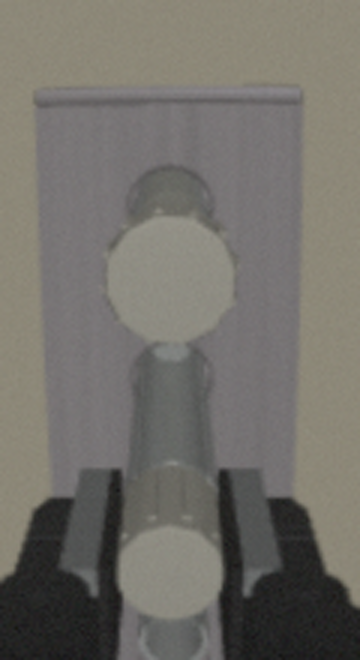

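View pics/s12.png

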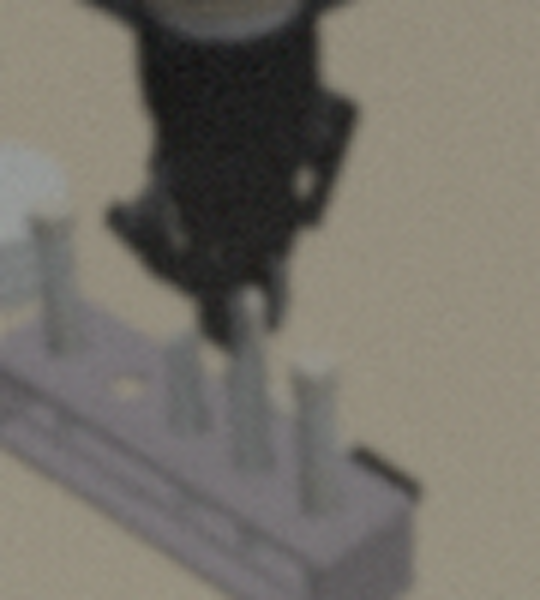

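Emit:
arm_command --deltas '[[[0,0,-0.3,0],[0,0,-0.6,0],[0,0,-0.9,0],[0,0,-1.2,0],[0,0,-1.5,0],[0,0,-1.5,0],[0,0,-1.5,0],[0,0,-1.5,0],[0,0,-1.5,0],[0,0,-1.5,0]]]'

```text
clock: 12.4
tcp_pos: [0.5124, -0.1523, 0.148]
tcp_rot: [0.002, 0.7, 0.714, 0.001]
ft_force: [-0.6, 1.1, 12.8]
finger_gap: 0.0157
```

Contact at TCP z 0.148 with 12.8 N matches the expected home height. I'll release and check.

Emit:
arm_command --deltas '[[[0,0,1.3,0],[0,0,1.3,0],[0,0,1.3,0],[0,0,1.3,0],[0,0,1.3,0],[0,0,1.3,0],[0,0,1.3,0],[0,0,1.3,0],[0,0,1.3,0],[0,0,1.3,0]]]' --fingers 0.5

```text
clock: 13.4
tcp_pos: [0.5124, -0.1523, 0.1493]
tcp_rot: [0.002, 0.7, 0.714, 0.001]
ft_force: [-0.2, -0.1, 0.0]
finger_gap: 0.0427
```

```bash
python3 - <<'E'
from h import *
d=snap("wrist","w13",(230,60,430,330),2.2)
o=get_obs(); print(o["clock"],o["tcp_pos"],o["finger_gap"],o["ft_force"])
e=snap("scene","s13",(250,90,340,190),6)
q=lambda X:(proj(d,X,True)-[230,60]+.5)*2.2-.5
print("cap top if home",q([.511,-.1515,.150]),"underside",q([.511,-.1515,.126]))
E
```

```text
13.45 [ 0.51237902 -0.15231942  0.14927824] 0.04258966720286576 [-0.1809418   0.51360902 -0.0456875 ]
cap top if home [210.7531849  461.41931103] underside [210.48019876 411.5656771 ]
```

View pics/w13.png

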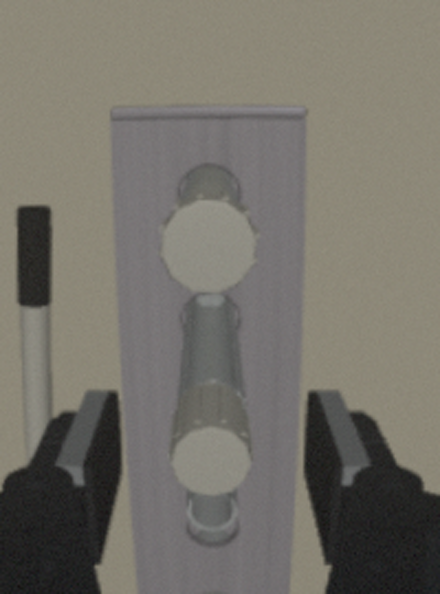

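View pics/s13.png

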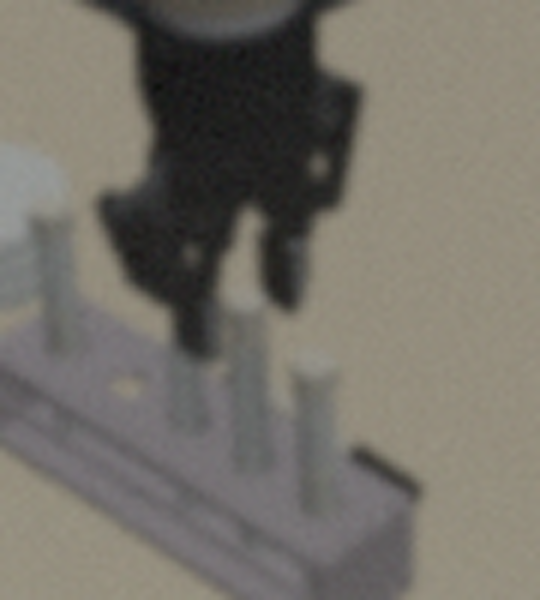

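The cap is flush: its top is seen at (211,461), and the prediction for home was (210.8,461.4). I'll descend to grip the tube body.

Emit:
arm_command --deltas '[[[-1,1,-5,0],[-1,1,-12,0],[-1,1,-19,0],[-1,1,-26,0],[-1,1,-33,0],[-1,1,-39,0],[-1,1,-43,0],[-1,1,-46,0],[-1,1,-48,0],[-1,1,-48,0]]]'

```text
clock: 14.5
tcp_pos: [0.5113, -0.1513, 0.1011]
tcp_rot: [0.002, 0.7, 0.714, 0.001]
ft_force: [-0.6, 0.7, 0.2]
finger_gap: 0.0427
```

```bash
python3 - <<'E'
from h import *
d=snap("wrist","w14",(230,60,430,330),2.2)
o=get_obs(); print(o["clock"],o["tcp_pos"],o["finger_gap"],o["ft_force"])
E
```

```text
14.55 [ 0.51141079 -0.15135116  0.10134218] 0.042485731724995694 [-0.48595621  0.44682477  0.28854676]
```

View pics/w14.png

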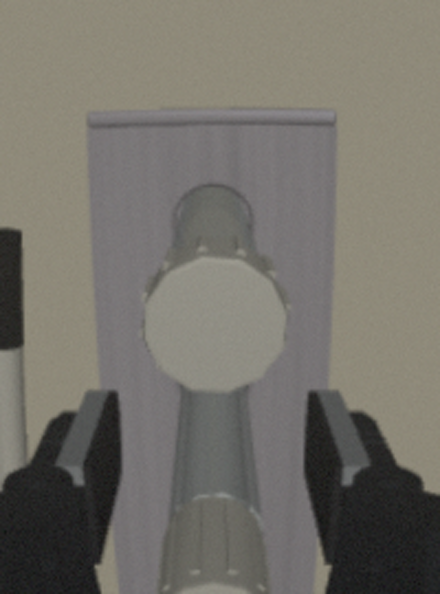

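Emit:
arm_command --deltas '[[[0,0,0,0],[0,0,0,0],[0,0,0,0],[0,0,0,0],[0,0,0,0],[0,0,0,0],[0,0,0,0],[0,0,0,0],[0,0,0,0],[0,0,0,0]]]' --fingers 0 --newtons 70

```text
clock: 15.55
tcp_pos: [0.5116, -0.1514, 0.1017]
tcp_rot: [0.002, 0.7, 0.714, 0.001]
ft_force: [-1.1, 0.0, 5.8]
finger_gap: 0.0152
```

```bash
python3 - <<'E'
from h import *
d=snap("wrist","w15",(230,60,430,330),2.2)
o=get_obs(); print(o["clock"],o["tcp_pos"],o["finger_gap"],o["ft_force"])
E
```

```text
15.6 [ 0.51164493 -0.15146626  0.10171151] 0.015373398378698968 [-0.44997016  0.25367601  5.70989141]
```

View pics/w15.png

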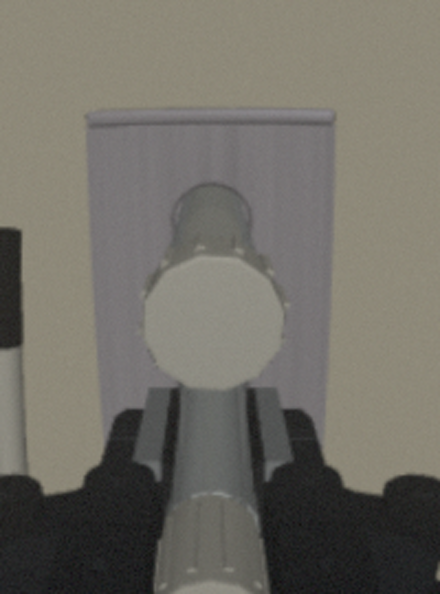

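Emit:
arm_command --deltas '[[[0,0,4,0],[0,0,12,0],[0,0,22,0],[0,0,34,0],[0,0,46,0],[0,0,58,0],[0,0,70,0],[0,0,80,0],[0,0,86,0],[0,0,88,0]]]'

```text
clock: 16.6
tcp_pos: [0.5118, -0.1515, 0.1904]
tcp_rot: [0.003, 0.7, 0.714, 0.001]
ft_force: [-0.7, 0.1, 0.2]
finger_gap: 0.0153
```

```bash
python3 - <<'E'
from h import *
d=snap("wrist","w16",(230,60,430,400),1.75)
o=get_obs(); print(o["clock"],o["tcp_pos"],o["finger_gap"],o["ft_force"])
e=snap("scene","s16",(250,80,340,190),5.4)
E
```

```text
16.65 [ 0.51176124 -0.15149739  0.19021308] 0.015413735271974082 [-0.51411315  0.62263378 -0.50699172]
```

View pics/s16.png

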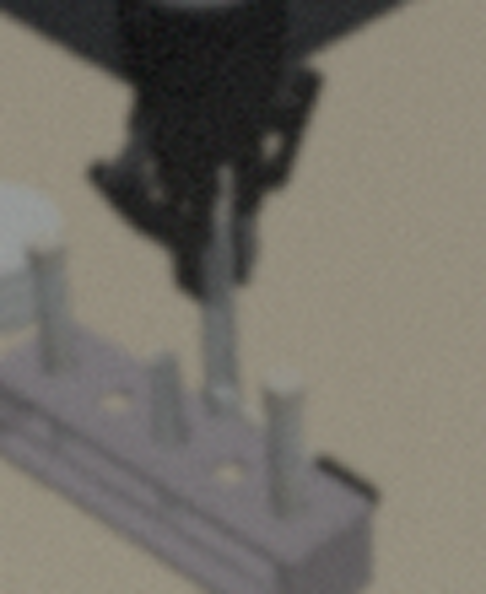

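View pics/w16.png

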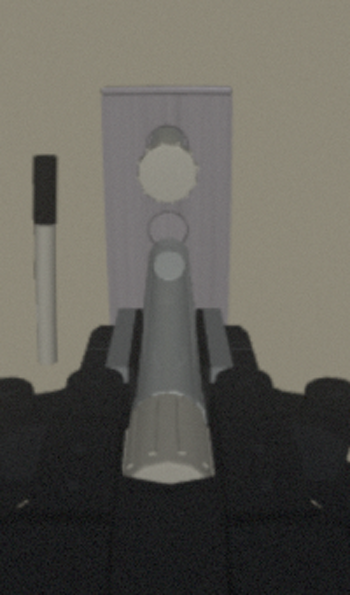

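The tube is out with the cap on. I'll raise it more and carry it to a viewpoint next to the mixer.

Emit:
arm_command --deltas '[[[0,0,8,0],[0,0,22,0],[0,0,38,0],[0,0,54,0],[0,0,64,0],[0,5,68,0],[0,14,68,0],[0,28,68,0],[0,44,68,0],[0,60,68,0]]]'

```text
clock: 17.7
tcp_pos: [0.5113, -0.0897, 0.2573]
tcp_rot: [0.002, 0.7, 0.714, 0.001]
ft_force: [0.3, -0.4, -0.4]
finger_gap: 0.0154
```

Emit:
arm_command --deltas '[[[2,18,0,0],[5,36,0,0],[10,54,0,0],[15,72,0,0],[20,90,0,0],[25,106,0,0],[28,118,0,0],[30,125,0,0],[30,128,0,0],[30,128,0,0]]]'

```text
clock: 18.7
tcp_pos: [0.5412, 0.0385, 0.2572]
tcp_rot: [0.002, 0.7, 0.714, 0.001]
ft_force: [0.1, -0.3, 0.0]
finger_gap: 0.0153
```

Emit:
arm_command --deltas '[[[0,0,0,0],[0,0,0,0],[0,0,0,0],[0,0,0,0],[0,0,0,0],[0,0,0,0],[0,0,0,0],[0,0,0,0],[0,0,0,0],[0,0,0,0]]]'

```text
clock: 19.7
tcp_pos: [0.5412, 0.0385, 0.2572]
tcp_rot: [0.002, 0.7, 0.714, 0.001]
ft_force: [0.1, 0.7, -0.7]
finger_gap: 0.0152
```

```bash
python3 - <<'E'
from h import *
d=snap("wrist","w17"); np.savez("w17.npz",**{k:d[k] for k in("frame","K","R","t")})
o=get_obs(); print(o["clock"],o["tcp_pos"],o["finger_gap"],o["ft_force"])
E
```

```text
19.75 [0.54117104 0.03847761 0.2571532 ] 0.015297584238952446 [ 1.0332548   0.09558487 -0.5403642 ]
```

View pics/w17.png

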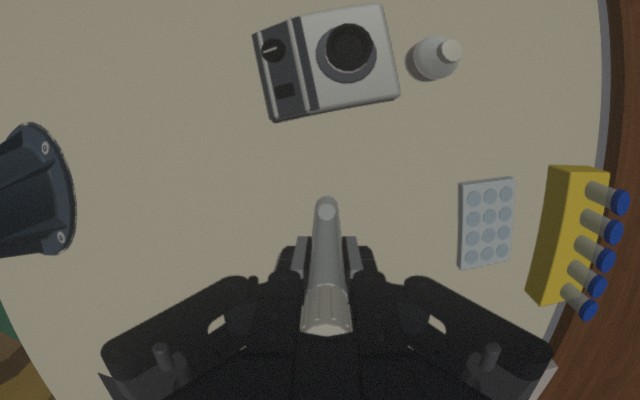

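Emit:
arm_command --deltas '[[[0,6,0,0],[0,16,0,0],[0,28,0,0],[0,40,0,0],[0,48,0,0],[0,50,0,0],[0,50,0,0],[0,50,0,0],[0,50,0,0],[0,50,0,0]]]'

```text
clock: 20.75
tcp_pos: [0.5412, 0.0882, 0.2571]
tcp_rot: [0.002, 0.7, 0.714, 0.001]
ft_force: [-0.2, -0.5, 0.3]
finger_gap: 0.0152
```

```bash
python3 - <<'E'
from h import *
d=snap("wrist","w18",(230,20,430,230),3); np.savez("w18.npz",**{k:d[k] for k in("frame","K","R","t")})
o=get_obs(); print(o["clock"],o["tcp_pos"],o["finger_gap"],o["ft_force"])
t=snap("top","t18",(215,170,305,290),5); np.savez("t18.npz",**{k:t[k] for k in("frame","K","R","t")})
e=snap("scene","s18",(320,190,420,290),6); np.savez("s18.npz",**{k:e[k] for k in("frame","K","R","t")})
E
```

```text
20.8 [0.54122155 0.08822519 0.25719551] 0.015486102622645062 [ 0.18163094 -0.67091641 -0.11226464]
```

View pics/w18.png

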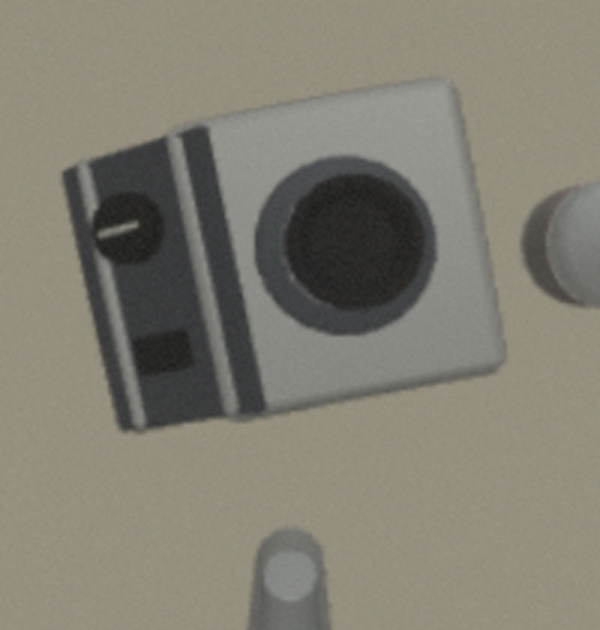

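View pics/t18.png

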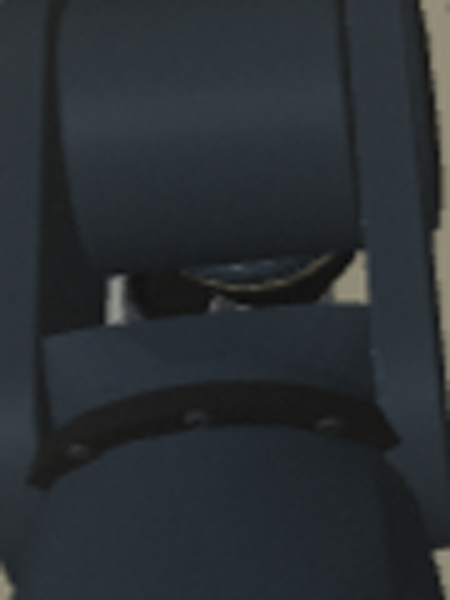

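View pics/s18.png

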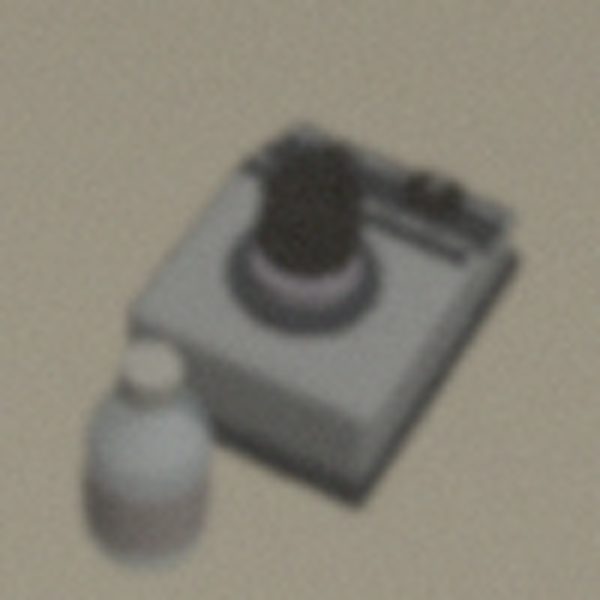

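```bash
python3 - <<'E'
from h import *
d=dict(np.load("w18.npz")); e=dict(np.load("s18.npz"))
g=cv2.cvtColor(d["frame"],cv2.COLOR_RGB2GRAY); b=cv2.resize(g[20:230,230:430],None,fx=3,fy=3,interpolation=cv2.INTER_CUBIC)
m=(b<55).astype(np.uint8); m[:150]=0;m[340:]=0;m[:,:270]=0;m[:,450:]=0
P=lambda x,y:(230+(x+.5)/3-.5,20+(y+.5)/3-.5)
cs,_=cv2.findContours(m,0,2);c=max(cs,key=cv2.contourArea);el=cv2.fitEllipse(c);print(el,cv2.minEnclosingCircle(c))
C=onplane(d,*P(*el[0]),.111,True);print("cup",C)
for dx,dy in[(-74,0),(74,0),(0,-68),(0,68)]:
    print(onplane(d,*P(el[0][0]+dx,el[0][1]+dy),.111,True))
print("collar",[onplane(d,*P(346,245),z,True).round(4) for z in(.06,.068)])
S=lambda x,y:(320+(x+.5)/6-.5,190+(y+.5)/6-.5)
print("scene",onplane(e,*S(312,175),.111),onplane(e,*S(304,272),.064))
print((proj(e,[*C[:2],.111])-[320,190])*6)
# housing top corners z=.06
cor=[onplane(d,*P(*p),.06,True) for p in[(447,82),(503,370),(205,126),(262,412)]]
print(np.round(cor,4))
# foot
o=get_obs();print("foot",onplane(d,*P(290,575),.257-.0957,True), o["tcp_pos"])
E
```

```text
((354.91290283203125, 241.82504272460938), (133.9390869140625, 136.69497680664062), 102.62806701660156) ((354.5839538574219, 242.0), 69.46055603027344)
cup [0.55787166 0.16710431 0.111     ]
[0.53671855 0.16653585 0.111     ]
[0.57926078 0.16803365 0.111     ]
[0.55739479 0.18695618 0.111     ]
[0.55841342 0.14733837 0.111     ]
collar [array([0.5586, 0.1675, 0.06  ]), array([0.5581, 0.1673, 0.068 ])]
scene [0.55156215 0.16084353 0.111     ] [0.55818918 0.16616239 0.064     ]
[311.41529966 189.51854509]
[[0.592  0.2267 0.06  ]
 [0.6153 0.1262 0.06  ]
 [0.5099 0.2082 0.06  ]
 [0.531  0.1088 0.06  ]]
foot [0.54076981 0.08379391 0.1613    ] [0.54120238 0.08831385 0.25718287]
```

```bash
python3 - <<'E'
from h import *
d=dict(np.load("w18.npz")); e=dict(np.load("s18.npz"))
def enh(f,box,s,n):
    c=f[box[1]:box[3],box[0]:box[2],::-1]; c=cv2.resize(c,None,fx=s,fy=s,interpolation=cv2.INTER_CUBIC)
    c=np.clip(255*(c/255.)**.5*1.1,0,255).astype(np.uint8)
    cv2.imwrite(n,c)
enh(d["frame"],(305,65,385,135),8,"pics/w18c.png")
enh(d["frame"],(300,180,360,230),9,"pics/w18f.png")
enh(e["frame"],(350,205,400,250),10,"pics/s18c.png")
E
```

```text
(no output)
```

View pics/w18c.png

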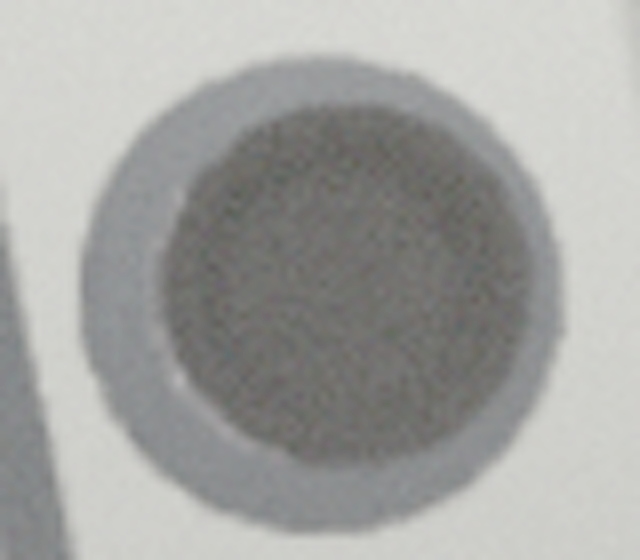

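View pics/w18f.png

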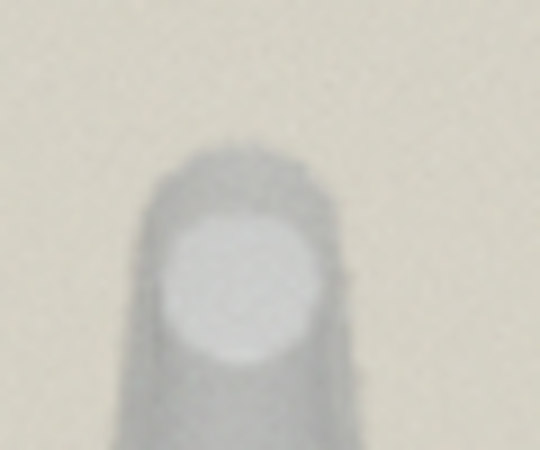

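View pics/s18c.png

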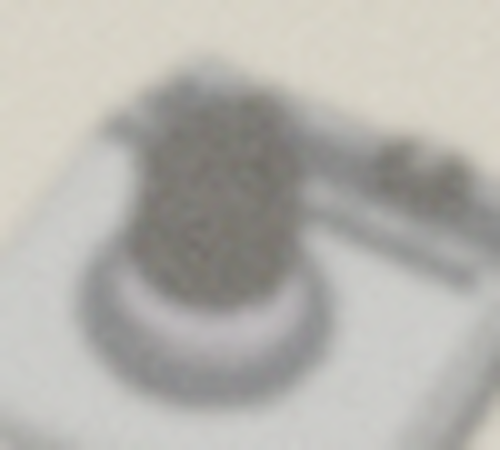

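```bash
python3 - <<'E'
from h import *
d=dict(np.load("w18.npz")); e=dict(np.load("s18.npz"))
W=lambda x,y:(305+(x+.5)/8-.5,65+(y+.5)/8-.5); F=lambda x,y:(300+(x+.5)/9-.5,180+(y+.5)/9-.5)
S=lambda x,y:(350+(x+.5)/10-.5,205+(y+.5)/10-.5)
for z in(.111,.120): 
    print(z,onplane(d,*W(345.5,284),z,True), [np.linalg.norm(onplane(d,*W(163,284),z,True)-onplane(d,*W(528,284),z,True)),np.linalg.norm(onplane(d,*W(345,103),z,True)-onplane(d,*W(345,465),z,True))])
print("collar",onplane(d,*W(322,292),.064,True))
for y in (140,150,160): print(tri([ray(d,*W(345.5,284),True),ray(e,*S(218,y))]))
for z in(.064,.111): print(((proj(e,[.558,.167,z])-[350,205])+.5)*10-.5)
# tube foot: predicted for vertical tube under TCP
T=[.5412,.0883]
for z in(.1613,.1733):
    q=lambda X:((proj(d,X,True)-[300,180])+.5)*9-.5
    print(z,q([*T,z]),q([T[0],T[1]+.0085,z]),q([T[0],T[1]-.0085,z]))
print("bore floor",onplane(d,*F(241,287),.1733,True), onplane(d,*F(241,287),.1613,True),"foot far edge",onplane(d,*F(241,143),.1613,True))
E
```

```text
0.111 [0.55767676 0.16728302 0.111     ] [np.float64(0.039350866747895646), np.float64(0.039557597067938266)]
0.12 [0.55702645 0.16699902 0.12      ] [np.float64(0.03803684664234275), np.float64(0.03823667373967613)]
collar [0.55813197 0.16764117 0.064     ]
[0.55768577 0.16605438 0.12011765]
[0.55783213 0.16625786 0.11704152]
[0.55797904 0.16646208 0.11395521]
[210.23976007 305.08750345]
[222.81553132 170.42966388]
0.1613 [247.32274487 234.49681013] [249.51864118 135.49950756] [245.16932356 331.28425966]
0.1733 [248.37309072 281.29253903] [250.70072113 177.5976099 ] [246.09385366 382.42876389]
bore floor [0.54063094 0.08781541 0.1733    ] [0.54077161 0.08370606 0.1613    ] foot far edge [0.54051688 0.09614918 0.1613    ]
```

The cup centre comes out at (0.5577, 0.1670). The rim measures 39.5 mm across (41 given) and the collar agrees. The tube foot is at (0.5406, 0.0877), so the shift is +17, +79.5 mm.

Emit:
arm_command --deltas '[[[1,5,0,0],[3,14,0,0],[6,27,0,0],[9,41,0,0],[12,55,0,0],[14,67,0,0],[16,75,0,0],[17,79.5,0,0],[17,79.5,0,0],[17,79.5,0,0]]]'

```text
clock: 21.9
tcp_pos: [0.5582, 0.1676, 0.2571]
tcp_rot: [0.002, 0.7, 0.714, 0.0]
ft_force: [-0.5, 0.9, 0.1]
finger_gap: 0.015
```

Emit:
arm_command --deltas '[[[0,0,-4,0],[0,0,-10,0],[0,0,-17,0],[0,0,-24,0],[0,0,-31,0],[0,0,-37,0],[0,0,-40,0],[0,0,-40,0],[0,0,-40,0],[0,0,-40,0]]]'

```text
clock: 22.9
tcp_pos: [0.5583, 0.1676, 0.2175]
tcp_rot: [0.002, 0.7, 0.714, 0.001]
ft_force: [-0.4, -0.4, -0.1]
finger_gap: 0.0153
```

```bash
python3 - <<'E'
from h import *
d=snap("wrist","w20",(230,140,430,400),2.2); np.savez("w20.npz",**{k:d[k] for k in("frame","K","R","t")})
o=get_obs(); print(o["clock"],o["tcp_pos"],o["finger_gap"],o["ft_force"])
e=snap("scene","s20",(320,130,420,290),3.7); np.savez("s20.npz",**{k:e[k] for k in("frame","K","R","t")})
print((proj(d,[.5577,.167,.111],True)-[230,140])*2.2,(proj(e,[.5577,.167,.111])-[320,130])*3.7)
E
```

```text
22.95 [0.55831055 0.16761483 0.21743872] 0.015140169396852832 [-0.02727335 -0.6148888  -0.15389866]
[211.36301686 137.13425776] [192.08887972 338.63699965]
```

View pics/w20.png

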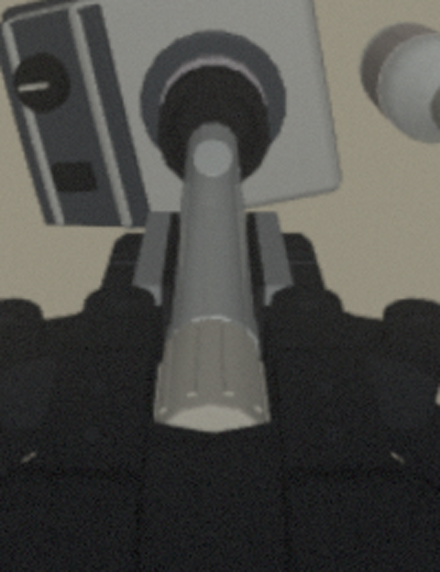

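View pics/s20.png

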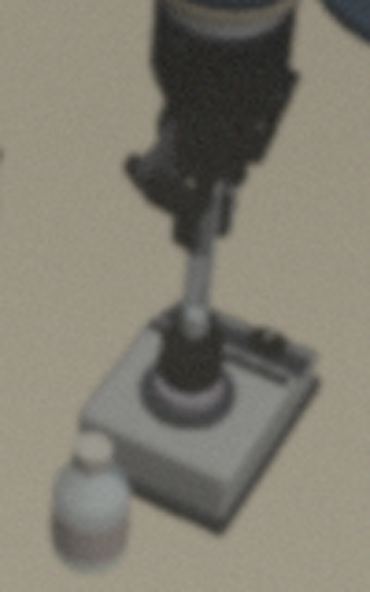

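```bash
python3 - <<'E'
from h import *
d=dict(np.load("w20.npz"))
c=d["frame"][145:235,285:370,::-1]; c=cv2.resize(c,None,fx=6,fy=6,interpolation=cv2.INTER_CUBIC)
c=np.clip(255*(c/255.)**.5*1.1,0,255).astype(np.uint8)
cv2.imwrite("pics/w20c.png",c)
q=lambda X:((proj(d,X,True)-[285,145])+.5)*6-.5
for z,r in[(.111,.0205),(.064,.025)]:
  print(z,q([.5577,.167,z]),[q([.5577+a*r,.167+b*r,z]).round(0) for a,b in((1,0),(-1,0),(0,1),(0,-1))])
E
```

```text
0.111 [248.94459142 346.50252118] [array([407., 349.]), array([ 91., 344.]), array([252., 192.]), array([246., 494.])]
0.064 [247.61254635 255.97721847] [array([410., 259.]), array([ 85., 253.]), array([251.,  96.]), array([244., 410.])]
```

View pics/w20c.png

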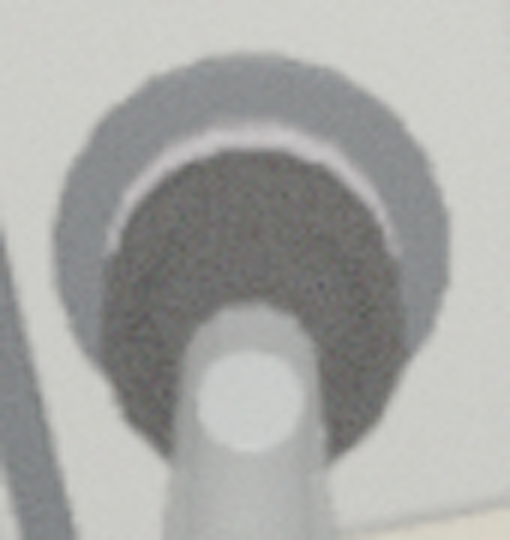

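The lower view puts the cup at about (0.558, 0.168), within 1 mm of the first estimate. I'll nudge by that much and lower into the cup, stopping just above its floor.

Emit:
arm_command --deltas '[[[0.5,0.8,-2,0],[0.5,0.8,-5,0],[0.5,0.8,-8,0],[0.5,0.8,-11,0],[0.5,0.8,-14,0],[0.5,0.8,-17,0],[0.5,0.8,-20,0],[0.5,0.8,-22,0],[0.5,0.8,-22,0],[0.5,0.8,-22,0]]]'

```text
clock: 24.0
tcp_pos: [0.5588, 0.1684, 0.1955]
tcp_rot: [0.002, 0.7, 0.714, 0.001]
ft_force: [-0.1, -0.6, 0.0]
finger_gap: 0.0149
```

```bash
python3 - <<'E'
from h import *
d=snap("wrist","w21",(250,130,400,400),2.2)
o=get_obs(); print(o["clock"],o["tcp_pos"],o["finger_gap"],o["ft_force"])
e=snap("scene","s21",(320,130,420,290),3.7)
E
```

```text
24.05 [0.55884452 0.16841283 0.19555211] 0.015077299101449169 [ 0.57158966 -0.71999243 -0.4128372 ]
```

View pics/w21.png

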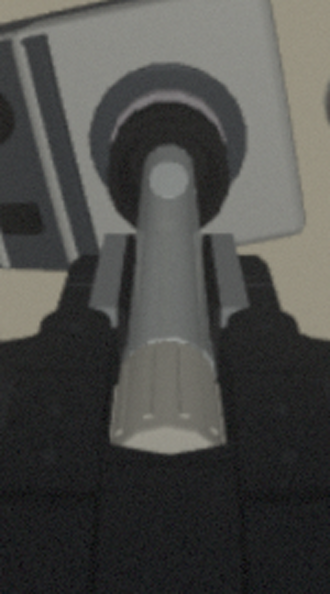

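View pics/s21.png

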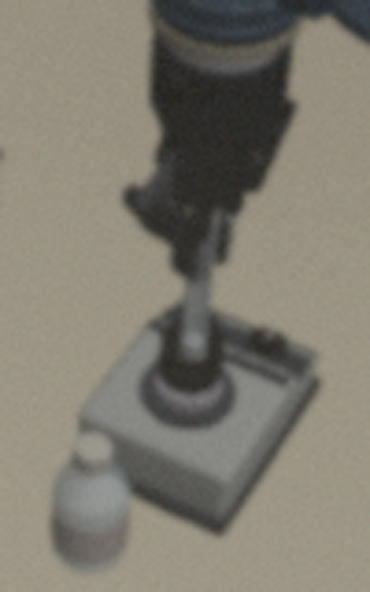

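The foot is inside the cup and centred, and the cap is seated. I'll feel for the floor gently with a firmer grip.

Emit:
arm_command --deltas '[[[0,0,-0.7,0],[0,0,-1.4,0],[0,0,-2.1,0],[0,0,-2.8,0],[0,0,-3.5,0],[0,0,-4.2,0],[0,0,-4.9,0],[0,0,-5.5,0],[0,0,-6,0],[0,0,-6,0]]]' --newtons 90

```text
clock: 25.1
tcp_pos: [0.5589, 0.1685, 0.1899]
tcp_rot: [0.002, 0.7, 0.714, 0.001]
ft_force: [-0.3, 0.2, 4.6]
finger_gap: 0.0153
```

```bash
python3 - <<'E'
from h import *
o=get_obs(); print(o["clock"],o["tcp_pos"],o["finger_gap"],o["ft_force"],o["ft_torque"])
E
```

```text
25.1 [0.55894268 0.16846026 0.18993999] 0.015284458626485522 [-0.33183425  0.20752031  4.58208287] [-0.05026082  0.39373172 -0.00770616]
```

Emit:
arm_command --deltas '[[[0,0,-0.8,0],[0,0,-1.4,0],[0,0,-2,0],[0,0,-2.6,0],[0,0,-3.2,0],[0,0,-3.8,0],[0,0,-4.4,0],[0,0,-5,0],[0,0,-5,0],[0,0,-5,0]]]'

```text
clock: 26.1
tcp_pos: [0.5591, 0.1685, 0.1857]
tcp_rot: [0.002, 0.7, 0.714, 0.001]
ft_force: [-2.6, 0.2, 7.6]
finger_gap: 0.0152
```

```bash
python3 - <<'E'
from h import *
o=get_obs(); print(o["clock"],o["tcp_pos"],o["finger_gap"],o["ft_force"],o["ft_torque"])
d=snap("wrist","w22",(250,130,400,400),2.2)
e=snap("scene","s22",(320,130,420,290),3.7)
E
```

```text
26.1 [0.55906104 0.16849959 0.18569792] 0.015158898611821466 [-2.64491432  0.22148293  7.59668917] [-0.14544721  0.67965338 -0.02223824]
```

View pics/w22.png

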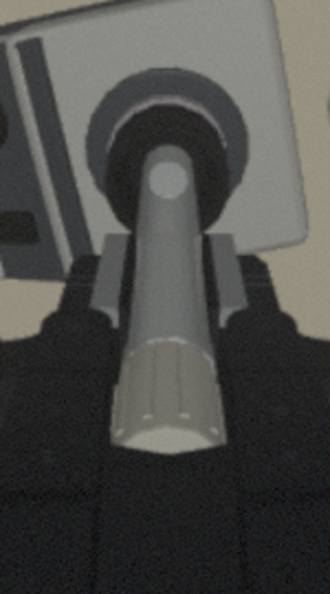

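Emit:
arm_command --deltas '[[[0,0,-1,0],[0,0,-1.6,0],[0,0,-2.2,0],[0,0,-2.8,0],[0,0,-3.4,0],[0,0,-4,0],[0,0,-4.4,0],[0,0,-4.8,0],[0,0,-5,0],[0,0,-5,0]]]'

```text
clock: 27.2
tcp_pos: [0.5593, 0.1686, 0.1827]
tcp_rot: [0.003, 0.7, 0.714, 0.002]
ft_force: [-5.4, -1.1, 20.1]
finger_gap: 0.015
```

```bash
python3 - <<'E'
from h import *
o=get_obs(); print(o["clock"],o["tcp_pos"],o["finger_gap"],o["ft_force"],o["ft_torque"])
E
```

```text
27.2 [0.55933871 0.16857018 0.1826514 ] 0.015045800181120369 [-5.35657402 -1.10024496 20.11680858] [-0.37127606  1.51304536 -0.00887549]
```

20 N against the stop. I'll check in the images that the cup is down, the tube is upright and the cap is seated.

```bash
python3 - <<'E'
from h import *
d=snap("wrist","w23",(250,130,400,400),2.2); np.savez("w23.npz",**{k:d[k] for k in("frame","K","R","t")})
e=snap("scene","s23",(330,150,410,270),5); np.savez("s23.npz",**{k:e[k] for k in("frame","K","R","t")})
c=d["frame"][145:235,285:370,::-1]; c=cv2.resize(c,None,fx=6,fy=6,interpolation=cv2.INTER_CUBIC)
cv2.imwrite("pics/w23c.png",np.clip(255*(c/255.)**.5*1.1,0,255).astype(np.uint8))
o=get_obs(); print(o["clock"],o["tcp_pos"],o["ft_force"])
q=lambda X:((proj(d,X,True)-[285,145])+.5)*6-.5
for z,r in[(.111,.0205),(.103,.0205),(.064,.025)]:
  print(z,q([.558,.168,z]),[q([.558+a*r,.168+b*r,z]).round(0) for a,b in((1,0),(-1,0),(0,1),(0,-1))])
print("bore floor pred", q([.5585,.168,.099]),q([.5585,.168,.107]))
E
```

```text
27.3 [0.5593182  0.1685839  0.18264925] [-6.12864264 -1.88025717 19.13025236]
0.111 [242.36920442 438.66165111] [array([425., 441.]), array([ 59., 435.]), array([246., 261.]), array([239., 605.])]
0.103 [242.13103266 414.97522854] [array([419., 418.]), array([ 65., 412.]), array([246., 243.]), array([239., 577.])]
0.064 [241.18529342 319.9122902 ] [array([425., 323.]), array([ 58., 317.]), array([245., 139.]), array([238., 491.])]
bore floor pred [246.26370797 403.81725341] [246.64571654 426.68231215]
```

View pics/w23c.png

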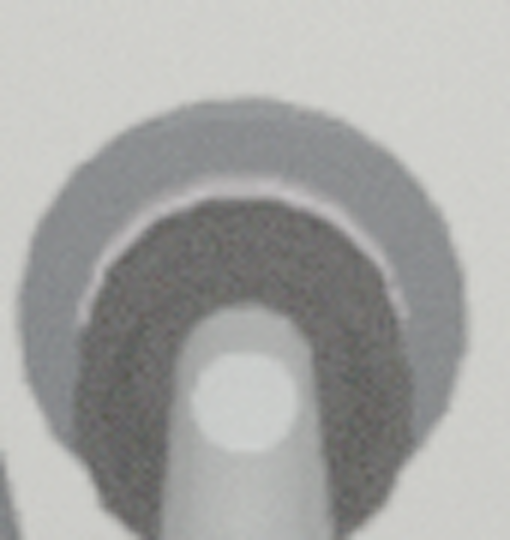

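View pics/w23.png

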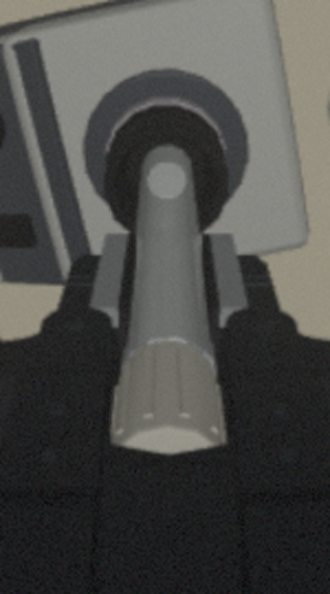

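View pics/s23.png

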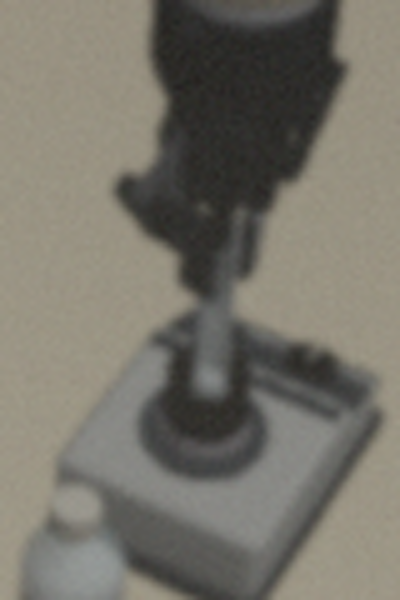

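The cup is down: the band under the rim has narrowed. The tube is upright and centred, with its bore floor at (245,401) against a predicted (246,404). I'll relieve the small side load and hold for a second to check that it's steady.

Emit:
arm_command --deltas '[[[-0.2,0,-2.1,0],[-0.4,0,-2.1,0],[-0.5,0,-2.1,0],[-0.5,0,-2.1,0],[-0.5,0,-2.1,0],[-0.5,0,-2.1,0],[-0.5,0,-2.1,0],[-0.5,0,-2.1,0],[-0.5,0,-2.1,0],[-0.5,0,-2.1,0]]]'

```text
clock: 28.3
tcp_pos: [0.5592, 0.1686, 0.1826]
tcp_rot: [0.003, 0.7, 0.714, 0.002]
ft_force: [-6.3, -1.2, 19.6]
finger_gap: 0.015
```

```bash
python3 - <<'E'
from h import *
d=snap("wrist","w24",(250,130,400,400),2.2)
for i in range(3):
    o=get_obs(); print(o["clock"],o["tcp_pos"],o["tcp_rot"],o["finger_gap"],o["ft_force"]); imaging.get_image("top")
E
```

```text
28.35 [0.55925454 0.16863597 0.18264737] [0.00341683 0.70012461 0.7140084  0.00242287] 0.014955306174930202 [-6.46275194 -1.87837761 20.11082729]
28.4 [0.55923854 0.1686125  0.18261151] [0.0034203  0.70012299 0.71401011 0.00237935] 0.014872698432026205 [-7.40061426 -0.89076281 20.8051678 ]
28.45 [0.55922684 0.16863219 0.18261134] [0.0034123  0.70011968 0.71401341 0.00237451] 0.015119578607308969 [-5.83200666 -2.26804278 19.84827174]
```

View pics/w24.png

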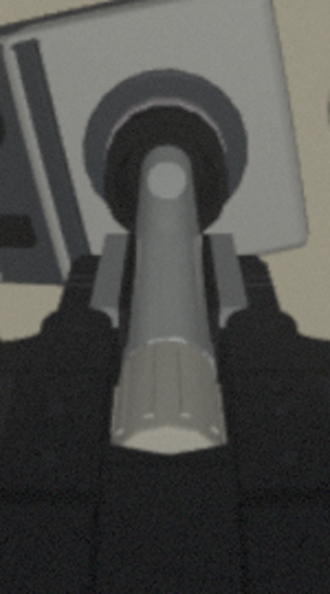

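The hold is steady at about 20 N with the cap flush, so I'll hand in.

```bash
python3 - <<'E'
from h import *
print(bot.close_job()); o=get_obs(); print(o["clock"],o["tcp_pos"],o["ft_force"])
E
```

```text
the job is handed in; nothing more can be done
None
the job is handed in; nothing more can be done
```

I put the swab in the open tube, carried the tube to the vortex mixer and handed in at 28.5 s, still holding it pressed in the cup. The hand-in gives no verdict, so these are my own last checks:

- **Swab:** I pushed the cap down until it met the rim with 12.8 N. In the images its top sat exactly where a fully home cap should be, and it stayed flush through the lift and the press.
- **Tube in the cup:** the tube is gripped by its body, below the cap, at 90 N. It stands upright, with its foot an estimated 1–2 mm or less from the cup's centre.
- **Press:** the downward force held steady at about 20 N, well above the roughly 11 N of spring force at the stop.
- **Other things:** the sheath stayed in the rack when I pulled the swab, and I saw no bystander move.

Two readings did not fully agree:

- **Cup travel:** the arm moved only about 7.3 mm down from first contact, not 8 mm. I judge the cup to be on its stop from the force and from the narrowed gap under its rim.
- **Sideways force:** about 6 N of sideways force remained on the tool after I shifted 0.5 mm to relieve it.

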